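Stack an egg-lifter foot in the assembly fixture

ROBOT

A 7-joint arm with a two-finger parallel gripper is mounted at the origin on the work surface. World frame = base frame: x ahead of the robot, y to its left, z up, the work surface at z = 0. Lengths are in m, angles in rad, forces in N, time in s.
With the tool pointing down it reaches from about 0.4 to 0.85 m from the base axis. Payload 10.4 kg.
Tool frame: the origin (TCP) lies on the centre line of the jaws, within the pads' length; the fingertips stand 8 mm ahead of it and the grasp point (between the pads) lies 11 mm behind it (r.finger_overhang is the distance from the TCP to the fingertips, in m); z points along the fingers, y is the line along which they close (so a half turn about z gives the same grasp; the last joint's range is limited). The gripper opens to 87 mm and grips with 3 to 60 N. Pads are 19 mm wide; open, the fingers measure 117 mm over their backs; the gripper's body (75 mm by 190 mm) begins 51 mm behind the grasp point.
Start: joints at [-0.023, 0.332, -0.065, 1.46, 0.022, 1.35, -0.088], TCP at [0.625, 0, 0.191] pointing down, gripper open.
Joint ranges: [-2.6, 2.6], [-0.5, 2.12], [-1.47, 1.34], [0.16, 2.42], [-1.27, 4.41], [0.06, 2.06], [-2.6, 2.6]. Speed limits (rad/s): [2.22, 2.22, 2.79, 2.79, 3.14, 3.14, 3.14].

INTERFACE

Orientations are given as a unit quaternion [x, y, z, w].
In Python, from bench import r, vision gives the robot as it stands.
- The arm moves only by the tool drive_tool, never from a script. Its argument "series" is a list of rows, each a list of 2 entries, a list of its own where there are three numbers: the shift along the world's x, y, z in cm, then the turn about the world's z in degrees. A call has exactly 10 rows; each row shifts and turns the commanded pose from where the row before left it; what a row does not reach is not made up. A row lasts 1/8 s, in which the tool goes at most 62.5 mm and 10.7 degrees, less where a joint would pass 70% of its speed; a pose out of reach is approached as far as the arm can. A call with a gripper value outside its range is refused whole. "hand" is the closure, from 0 (fully open) to 1 (shut), set as the call begins (left out, the last holds). The fingers move at their own pace and stop on an object; "newtons" is the grip in N (left out, the last holds). Time passes only in rows, so rows that do not move let the fingers close, or fill a call up. It gives the time, the measured TCP pose, the force, the opening and the grip force at its end, in the units of the state.
- r.read_state(): the state, without advancing time (a new reading comes with each control period).
- vision.camera(name): name is "scene" or "side" or "wrist"; returns a dict with "color" (384x512x3 uint8, red, green, blue), "intrinsics" (3x3 intrinsics, pixels), "R" (3x3) and "t" (3): a world point X has camera coordinates R X + t; the wrist camera has in their place "mount" (4x4, takes a point from camera to tool coordinates, whose origin is the TCP and whose axes are the flange's). Camera axes: x right, y down, z forward; pixel columns grow to the right and rows downward; lengths in m; the calibration is good to about 2 mm. A picture is of the moment at which its call begins: read the wrist's pose just before it. There is no depth.
- r.close_job(): hands the job in; it is judged then, once.
The state is a dict: "time": time; "joint_positions": joint angles; "joint_vel": joint speeds; "joint_torque": joint torques, N m; "ee_pos": TCP position; "eef_rot": TCP orientation; "ft_force": force on the tool from outside, world axes, zero at the start; "torque": the same for the moment, N m; "width": finger opening in m; "grip_force": force on a finger pad.
Only numpy, scipy, OpenCV 4.12 (cv2) and the standard library are available. Lean on these libraries where they do the work, as an engineer would, in place of code of your own. Each camera call takes 0.05 s, during which the arm holds its last target. There are 200 camera calls.

TASK

Roll the aluminium hexagonal body over on the bench, face by face, until it rests there with its yellow face up, then swing the fixture's red keeper arm aside and build the stack squarely in the pocket: the body first, fully down with its yellow face up, then every turquoise spacer lying on the bench, flat on top of it, and the chrome disc last, flat and centred on top. Finish by swinging the keeper arm fully back over the stack, and leave the fan guard, the door stop and the tray hook alone.

Things in the scene. Friction and masses are not known exactly. Their poses are not given: they have to be found in the camera images.
- hex_body: Aluminium hexagonal bar, 56 mm long, 40 mm across flats (46.2 across corners, faces 23.1 wide), about 0.2 kg, loose, lying on a face. Origin at its centre, 20 mm above what it lies on; x along its length. +z points out of the yellow face; the opposite face is black. A yellow bar on each end points to the yellow face. Starts two faces (120 degrees) from yellow up. Either end may point either way.
- spacer1: Turquoise plastic egg spacer, a flat plate 56 (x) by 46 (y) by 9 mm (z), with two darker round marks on each side; origin at its centre; lies flat on the bench; both sides are alike. Two or all three of the spacers are present in a run.
- spacer2: Second turquoise spacer, same as spacer1; may be absent.
- spacer3: Third turquoise spacer, same as spacer1; may be absent.
- disc: Chrome steel top disc, 46 mm in diameter, 9 mm thick, with a dark spot in its middle, lying flat on the bench; origin at its centre, z along its axis; both sides are alike.
- pocket (a point): Centre of the fixture's pocket floor, 12 mm above the bench; z up. The pocket is 60 mm long (x; parts' 56 mm go along it) and 50 mm wide (y), between two aluminium walls (+y, -y) 64 mm high above the floor. Its x ends are open but for 6 mm corner returns: a 38 mm gap lets in fingers that hold a part by its ends. Stack: body 40 mm, each spacer and the disc 9 mm more, up to 76 mm.
- fixture: The fixed assembly fixture. Origin at bench level under the pocket's centre, axes as the pocket's. Steel base plate 12 mm thick, reaching 55 mm either way in x, 52 mm to -y and 112 mm to +y. Pocket walls 10 mm thick, 76 mm long in x. A 16 mm steel post stands 90 mm from the pocket's centre on the +y side and carries the red keeper arm.
- keeper (a joint): Angle (rad) of the red keeper arm, a bar 18 mm wide that swings level about the post. At 0 (a stop) it points along the pocket's -y, over the pocket, underside 98 mm above the bench; it grows anticlockwise seen from above, towards the pocket's +x, up to 1.7 (a stop). Light friction holds it where it is left. It starts roughly over the pocket, in the way of loading.
- keeper_hinge (a point): Point on the vertical axis of the keeper arm's post, 128 mm above the bench, level with keeper_knob (the post itself ends at the arm).
- keeper_knob (a point): Point on the axis of the upright black round knob (14 mm in diameter) at the free end of the keeper arm, 90 mm from the hinge axis; 128 mm above the bench. The knob rises from the arm's top at 106 mm to 140 mm above the bench.
- fan_guard: Chrome wire fan guard, 120 mm across, 6 mm thick, lying flat; origin at the centre of its underside. Bystander.
- door_stop: Black rubber stepped door stop, 110 by 40 by 33 mm; origin at the centre of its underside. Bystander.
- tray_hook: Steel egg tray hook with a black handle, 230 mm long (along its x) and 18 mm high, lying flat; origin near its middle. Bystander.
Not all that is in view belongs to the job. Leave any brown or purple look-alike of the spacer3 alone. There is more than one size of the hex_body; the one meant has the size given above.

How it is judged:
On the way, in this order (a step that is already met when the one before it is completed fails the run):
1. the hexagonal body rests on the bench, let go, with its yellow face up (angle between hex_body's own z axis and vertical below 0.1 rad and height (world z) of hex_body below 0.023 m and angular speed of hex_body below 0.3 rad/s and contact force between the fingers and hex_body below 0.1 N), for 0.2 s.
2. the body sits squarely on the pocket's floor, let go, with its yellow face up (horizontal distance between hex_body and pocket below 0.005 m and z of hex_body in the frame of pocket between 0.016 and 0.024 m and angle between the z axis of hex_body and the z axis of pocket, either way round below 0.07 rad and linear speed of hex_body below 0.03 m/s and angle between the x axis of hex_body and the x axis of pocket, either way round below 0.12 rad and angle between hex_body's own z axis and vertical below 0.1 rad and contact force between the fingers and hex_body below 0.1 N), for 0.2 s.
3. every spacer present lies flat and square in the pocket on top of the body, let go (horizontal distance between each of spacer1, spacer2, spacer3 and pocket below 0.006 m and z of spacer1 in the frame of pocket between 0.041 and 0.067 m and angle between the z axis of each of spacer1, spacer2, spacer3 and the z axis of pocket, either way round below 0.07 rad and linear speed of each of spacer1, spacer2, spacer3 below 0.03 m/s and angle between the x axis of each of spacer1, spacer2, spacer3 and the x axis of pocket, either way round below 0.12 rad and z of spacer2 in the frame of pocket between 0.041 and 0.067 m and z of spacer3 in the frame of pocket between 0.041 and 0.067 m and contact force between the fingers and spacer1 below 0.1 N and contact force between the fingers and spacer2 below 0.1 N and contact force between the fingers and spacer3 below 0.1 N), for 0.2 s.
4. the disc lies flat and centred on top of the spacers, let go (horizontal distance between disc and pocket below 0.006 m and z of disc in the frame of pocket between 0.049 and 0.076 m and angle between the z axis of disc and the z axis of pocket, either way round below 0.07 rad and linear speed of disc below 0.03 m/s and ((angle between spacer1's own z axis and vertical below 1.5 rad and z of disc in the frame of spacer1 above 0.006 m) or (angle between spacer1's own z axis and vertical above 1.5 rad and z of disc in the frame of spacer1 below -0.006 m)) and ((angle between spacer2's own z axis and vertical below 1.5 rad and z of disc in the frame of spacer2 above 0.006 m) or (angle between spacer2's own z axis and vertical above 1.5 rad and z of disc in the frame of spacer2 below -0.006 m)) and ((angle between spacer3's own z axis and vertical below 1.5 rad and z of disc in the frame of spacer3 above 0.006 m) or (angle between spacer3's own z axis and vertical above 1.5 rad and z of disc in the frame of spacer3 below -0.006 m)) and contact force between the fingers and disc below 0.1 N), for 0.2 s.
At the end, for the whole second after the job is handed in: Body on the pocket floor, centred within 5 mm, yellow up; spacers above it and disc above them, within 6 mm of the centre line; all level within 0.07 rad, body and spacers square within 0.12 rad, all at rest; keeper arm within 0.15 rad of its stop over the pocket (horizontal distance between hex_body and pocket below 0.005 m and z of hex_body in the frame of pocket between 0.016 and 0.024 m and angle between the z axis of each of hex_body, spacer1, spacer2, spacer3, disc and the z axis of pocket, either way round below 0.07 rad and linear speed of each of hex_body, spacer1, spacer2, spacer3, disc below 0.03 m/s and angle between the x axis of each of hex_body, spacer1, spacer2, spacer3 and the x axis of pocket, either way round below 0.12 rad and angle between hex_body's own z axis and vertical below 0.1 rad and horizontal distance between each of spacer1, spacer2, spacer3, disc and pocket below 0.006 m and z of spacer1 in the frame of pocket between 0.041 and 0.067 m and z of spacer2 in the frame of pocket between 0.041 and 0.067 m and z of spacer3 in the frame of pocket between 0.041 and 0.067 m and z of disc in the frame of pocket between 0.049 and 0.076 m and ((angle between spacer1's own z axis and vertical below 1.5 rad and z of disc in the frame of spacer1 above 0.006 m) or (angle between spacer1's own z axis and vertical above 1.5 rad and z of disc in the frame of spacer1 below -0.006 m)) and ((angle between spacer2's own z axis and vertical below 1.5 rad and z of disc in the frame of spacer2 above 0.006 m) or (angle between spacer2's own z axis and vertical above 1.5 rad and z of disc in the frame of spacer2 below -0.006 m)) and ((angle between spacer3's own z axis and vertical below 1.5 rad and z of disc in the frame of spacer3 above 0.006 m) or (angle between spacer3's own z axis and vertical above 1.5 rad and z of disc in the frame of spacer3 below -0.006 m)) and value of joint keeper below 0.15 rad); the robot touches nothing.
It fails at once if the fan guard is moved by more than 3 cm (distance of fan_guard from where it was at the start of the episode above 0.03 m).
It fails at once if the door stop is moved by more than 3 cm (distance of door_stop from where it was at the start of the episode above 0.03 m).
It fails at once if the tray hook is moved by more than 3 cm (distance of tray_hook from where it was at the start of the episode above 0.03 m).
Of spacer1, spacer2, spacer3 only 2 to 3 are there at a start; the rules pass over those that are not, and their reading is None.
At some moment in a run one of spacer1, spacer2, spacer3, disc, hex_body may be knocked a few centimetres aside while the robot is not near it.
Once in a run the grip may slacken for a moment while it holds something.
It also fails if it takes over 210 s, if anything falls off the work surface, if the arm or the gripper's body presses on something with over 40 N, if the wrist force passes 120 N, or if a joint passes its speed limit or range.

## Working session

There is one attempt and no reset: what is moved stays moved. The work goes in short steps, Python scripts to look and compute and a tool call to move; the robot and the scene stay as the last step left them, time stands still between calls to the robot, and variables do not carry over. Pictures are saved under pics/ and viewed, at most 14 in all, crops included, and the job is handed in when it is done.

Besides the shell and the picture viewer there is one more tool, called as name(argument=value, ...) on one line, values as JSON. drive_tool: Moves the arm, as the interface text tells. Its arguments: {"type":"object","properties":{"series":{"type":"array"},"hand":{"type":"number"},"newtons":{"type":"number"}},"required":["series"]}

```bash
ls; mkdir -p pics
cat > h.py <<'E'
import numpy as np, cv2
from scipy.spatial.transform import Rotation as Ro
from bench import r, vision
def snap(name, fn=None, scale=1.0):
    s=r.read_state(); c=vision.camera(name)
    if name=='wrist':
        M=np.eye(4); M[:3,:3]=Ro.from_quat(s['eef_rot']).as_matrix(); M[:3,3]=s['ee_pos']
        W=M@np.array(c['mount']); c['R']=W[:3,:3].T; c['t']=-W[:3,:3].T@W[:3,3]
    for k in('R','t','intrinsics'): c[k]=np.array(c[k])
    if fn: np.savez('pics/'+fn+'.npz',**{k:c[k] for k in('color','R','t','intrinsics')}); cv2.imwrite('pics/'+fn+'.png',cv2.cvtColor(c['color'],cv2.COLOR_RGB2BGR))
    return c
def ray(c,uv,z):
    uv=np.atleast_2d(np.array(uv,float)); p=np.c_[uv,np.ones(len(uv))]
    d=(c['R'].T@np.linalg.inv(c['intrinsics'])@p.T).T; o=-c['R'].T@c['t']
    return o+d*((z-o[2])/d[:,2])[:,None]
def proj(c,X):
    X=np.atleast_2d(np.array(X,float)); q=(c['intrinsics']@(c['R']@X.T+c['t'][:,None])).T
    return q[:,:2]/q[:,2:]
E
python3 - <<'E'
from h import *
s=r.read_state();print(s['time'],s['ee_pos'],s['eef_rot'],s['width'])
cs=[snap(n,n+'0') for n in('scene','side','wrist')]
for c in cs: print(-c['R'].T@c['t'], c['R'][2])
a=[cv2.cvtColor(c['color'],cv2.COLOR_RGB2BGR) for c in cs]
E
```

```text
pics
0.0 [ 6.24556086e-01 -1.05717051e-05  1.90433233e-01] [ 7.07095283e-01  7.07117906e-01 -5.37955944e-04 -4.88277864e-04] 0.0871423633516521
[ 1.00694882 -0.6392426   0.95106824] [-0.39539944  0.51332262 -0.7616818 ]
[ 0.46702934 -1.11326681  0.69053267] [ 0.08170595  0.87796891 -0.47169346]
[0.62293979 0.07238807 0.38544557] [-0.0014473  -0.26474971 -0.96431608]
```

View pics/scene0.png

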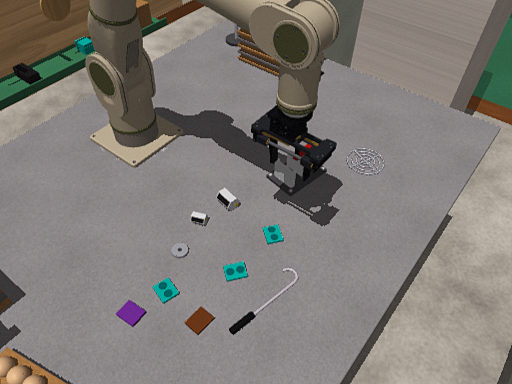

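View pics/side0.png

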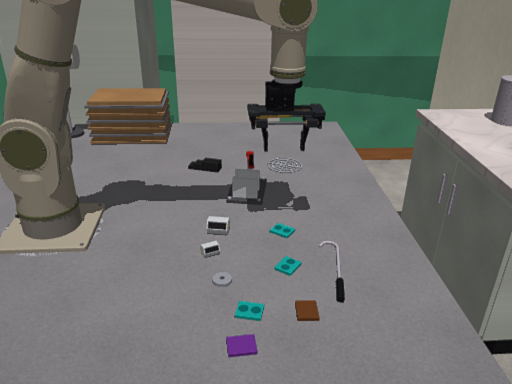

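View pics/wrist0.png

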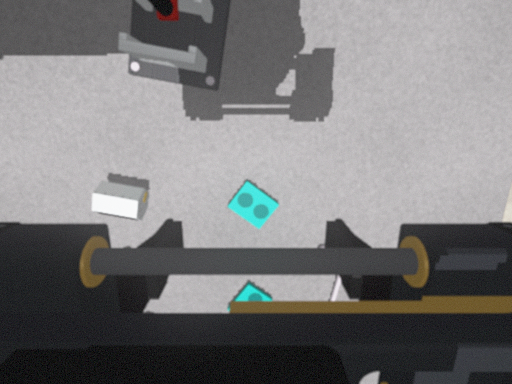

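```bash
cat >> h.py <<'E'
def load(fn): return dict(np.load('pics/'+fn+'.npz'))
def blobs(c,lo,hi,z,amin=30):
    hsv=cv2.cvtColor(c['color'],cv2.COLOR_RGB2HSV); m=cv2.inRange(hsv,np.array(lo),np.array(hi))
    m=cv2.morphologyEx(m,cv2.MORPH_CLOSE,np.ones((5,5),np.uint8)); out=[]
    for k in cv2.findContours(m,cv2.RETR_EXTERNAL,cv2.CHAIN_APPROX_NONE)[0]:
        if cv2.contourArea(k)<amin: continue
        P=ray(c,k[:,0,:],z)[:,:2]; (cx,cy),(w,h),a=cv2.minAreaRect((P*1000).astype(np.float32))
        if w<h: w,h,a=h,w,a+90
        out.append((k[:,0].mean(0).round(),round(cx,1),round(cy,1),round(w,1),round(h,1),round((a+90)%180-90,1)))
    return out
TQ=((80,120,60),(100,255,255))
E
python3 - <<'E'
from h import *
for n in('scene0','side0','wrist0'):
    c=load(n); print(n)
    for nm,lo,hi,z in(('turq',*TQ,.009),('white',(0,0,215),(180,25,255),.04),('red',(0,150,80),(6,255,255),.106),('brown',(5,150,40),(15,255,140),.009),('purple',(130,100,40),(150,255,200),.009)):
        for b in blobs(c,lo,hi,z,25):
            if n=='scene0' and b[0][1]<100: continue
            print(nm,*b)
c=load('scene0');print('disc',ray(c,[180,250],.009),'hookhandle',ray(c,[240,323],0.01),'plate', ray(load('side0'),[[229,196],[264,201],[238,178],[268,180]],.012))
a=cv2.resize(cv2.cvtColor(load('side0')['color'],cv2.COLOR_RGB2BGR)[140:300,150:350],None,fx=4,fy=4,interpolation=2)[:600]
b=cv2.resize(cv2.cvtColor(load('scene0')['color'],cv2.COLOR_RGB2BGR)[170:270,160:300],None,fx=4,fy=4,interpolation=2)
cv2.imwrite('pics/cropA.png',a[:,:800])
E
```

```text
scene0
turq [165. 290.] 518.1 -364.0 57.8 46.7 -14.5
turq [235. 271.] 619.9 -212.0 56.3 48.8 53.9
turq [273. 234.] 625.1 -54.0 60.0 47.1 -37.2
white [198. 215.] 435.6 -151.3 38.0 13.0 24.4
white [227. 195.] 448.9 -42.8 52.3 19.8 -10.5
brown [199. 320.] 640.2 -370.4 55.6 44.2 87.8
brown [  4. 304.] 235.6 -637.9 28.3 21.6 89.9
brown [491. 109.] 918.9 914.2 167.2 92.1 2.1
purple [131. 312.] 496.9 -460.0 57.6 46.9 5.6
side0
turq [249. 311.] 513.6 -365.7 55.7 52.6 -13.9
turq [288. 265.] 615.6 -213.7 63.7 47.2 53.3
turq [282. 230.] 619.9 -55.8 58.4 54.2 -36.2
white [481. 146.] 1442.4 448.7 197.0 126.0 -44.8
brown [307. 310.] 635.8 -371.9 55.4 44.2 86.6
brown [385. 153.] 1085.1 460.8 223.1 96.3 -2.0
purple [241. 345.] 492.7 -461.1 55.0 51.6 4.6
wrist0
turq [253. 295.] 621.2 -187.4 54.6 29.3 0.0
turq [253. 204.] 621.1 -50.1 55.6 46.0 -37.1
white [336. 289.] 735.8 -162.1 35.1 4.6 78.7
white [508. 212.] 944.1 -48.9 26.5 10.0 -76.7
white [114. 205.] 445.8 -40.6 57.5 24.0 -10.7
white [134.  66.] 489.5 121.9 7.8 7.4 -6.1
red [170.  12.] 547.7 157.3 18.0 14.7 3.3
disc [[ 0.46191643 -0.25487268  0.009     ]] hookhandle [[ 0.72255017 -0.31596995  0.01      ]] plate [[0.48018982 0.13942863 0.012     ]
 [0.58502422 0.10289385 0.012     ]
 [0.51220609 0.26324902 0.012     ]
 [0.61028256 0.2442093  0.012     ]]
```

View pics/cropA.png

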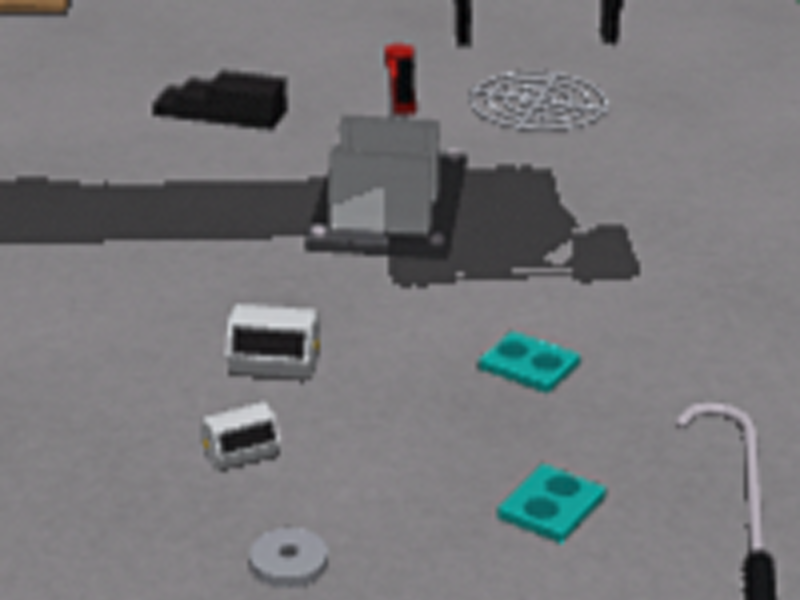

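drive_tool(series=[[[-4.4,-0.7,0],-3],[[-4.4,-0.7,0],-3],[[-4.4,-0.7,0],-3],[[-4.4,-0.6,0],-1.7],[[0,0,-4],0],[[0,0,-4],0],[[0,0,-4],0],[[0,0,-3],0],[[0,0,-2.6],0],[[0,0,0],0]])

```text
time: 1.4
ee_pos: [0.4473, -0.027, 0.0138]
eef_rot: [0.77, 0.638, -0.002, -0.001]
ft_force: [-0.0, -0.0, -0.1]
width: 0.0872
grip_force: 0.0
```

drive_tool(series=[[[0,0,0],0],[[0,0,0],0],[[0,0,0],0],[[0,0,0],0],[[0,0,0],0],[[0,0,0],0],[[0,0,0],0],[[0,0,0],0],[[0,0,0],0],[[0,0,0],0]], hand=1, newtons=4)

```text
time: 2.65
ee_pos: [0.449, -0.027, 0.0153]
eef_rot: [0.77, 0.638, 0.0, -0.0]
ft_force: [0.5, -0.3, 0.6]
width: 0.0013
grip_force: 0.0
```

drive_tool(series=[[[0,0,0.6],0],[[0,0,0.6],0],[[0,0,0.6],0],[[0,0,0.6],0],[[0,0,0.6],0],[[0,0,0.6],0],[[0,0,0.6],0],[[0,0,0.6],0],[[0,0,0.6],0],[[0,0,0],0]])

```text
time: 3.9
ee_pos: [0.4494, -0.027, 0.0698]
eef_rot: [0.77, 0.638, 0.0, 0.0]
ft_force: [-0.1, -1.3, -0.2]
width: 0.0006
grip_force: 0.0
```

Run:
```python
from h import *
c=snap('side','side1'); 
a=cv2.resize(cv2.cvtColor(c['color'],cv2.COLOR_RGB2BGR)[140:260,140:300],None,fx=5,fy=5,interpolation=2)
cv2.imwrite('pics/c1.png',a)
```

```text
(no output)
```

View pics/c1.png

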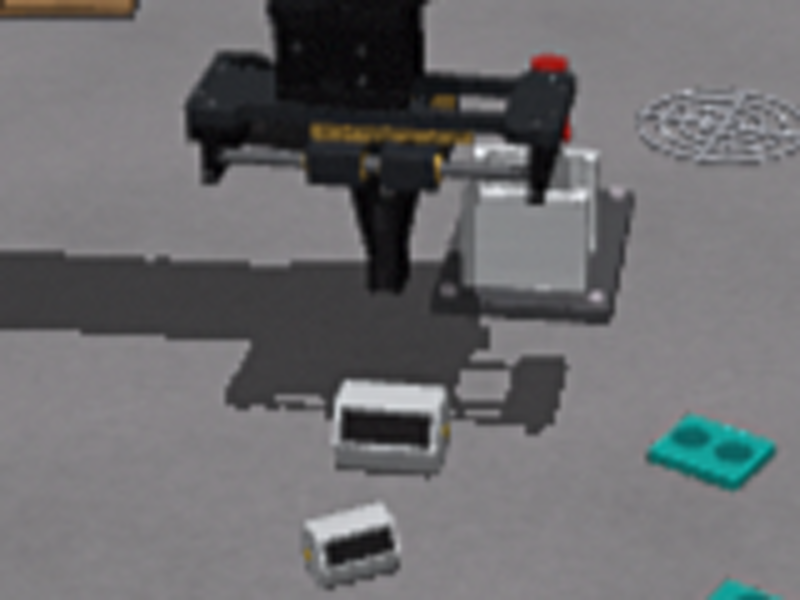

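```bash
cat >> h.py <<'E'
def whites(c,z=.04,amin=25): 
    for b in blobs(c,(0,0,200),(180,30,255),z,amin): print('white',*b)
E
python3 - <<'E'
from h import *
c=load('side1');whites(c,.04)
print(proj(c,[.449,-.027,.062]))
hsv=cv2.cvtColor(c['color'],cv2.COLOR_RGB2HSV); 
c=snap('wrist','wrist1');whites(c);print(r.read_state()['ee_pos'])
c=snap('scene','scene1');whites(c)
E
```

```text
white [209. 244.] 426.9 -158.9 37.3 13.3 21.6
white [216. 219.] 445.2 -45.1 53.3 30.7 -0.8
white [478. 137.] 1540.2 497.1 784.0 358.2 89.5
white [60. 47.] -659.1 2316.8 214.2 160.8 -77.5
[[218.28485466 209.3109917 ]]
white [407. 378.] 561.3 -231.4 83.6 13.7 -10.7
white [423. 290.] 579.0 -138.2 84.0 36.1 -10.7
white [ 84. 289.] 283.8 -82.3 83.7 36.1 -10.7
white [298. 150.] 488.8 9.7 25.8 5.0 -8.5
white [189. 150.] 405.4 25.9 27.5 4.7 -10.7
white [298. 116.] 493.1 35.5 28.5 25.8 79.3
white [274. 140.] 458.7 25.8 425.9 185.3 -10.7
white [378.   1.] 558.2 100.0 7.5 2.4 -10.7
[ 0.44894268 -0.02700281  0.06919519]
white [198. 215.] 435.8 -150.2 39.0 14.7 22.9
white [227. 195.] 449.0 -41.7 52.4 22.1 -9.5
```

View pics/wrist1.png

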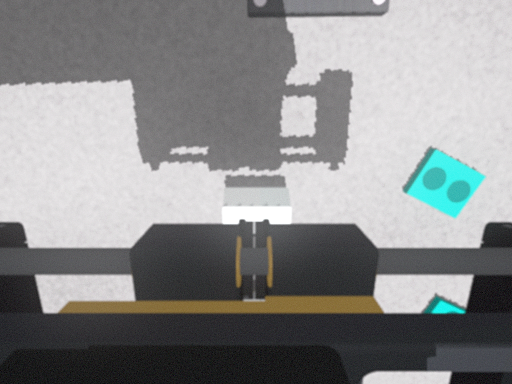

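Run:
```python
from h import *
c=load('wrist1');print(ray(c,[[223,206],[291,206],[291,222],[223,222],[224,189],[288,189]],.04), proj(c,[[.449,-.027,.061],[.449,-.027,.069],[.449,-.027,.1]]), np.array(vision.camera('wrist')['mount']))
c=load('wrist0');print(proj(c,[.6246,0,.183]))
```

```text
[[ 0.42199402 -0.0239995   0.04      ]
 [ 0.47689272 -0.03439732  0.04      ]
 [ 0.47475331 -0.04828793  0.04      ]
 [ 0.41898995 -0.03772585  0.04      ]
 [ 0.42587963 -0.01002457  0.04      ]
 [ 0.4767115  -0.01965167  0.04      ]] [[256.19217713 212.17028567]
 [256.28482927 215.87937026]
 [256.71990581 233.29651484]] [[-3.83104221e-04 -9.64322983e-01 -2.64728234e-01  7.20224809e-02]
 [ 9.99999894e-01 -3.02245046e-04 -3.46175152e-04 -1.87381766e-03]
 [ 2.53811858e-04 -2.64728339e-01  9.64322997e-01 -1.94919711e-01]
 [ 0.00000000e+00  0.00000000e+00  0.00000000e+00  1.00000000e+00]]
[[256.38010493 212.94574893]]
```

Run:
```python
from h import *
c=load('side0');print(proj(c,[[.5746,0,.183],[.6746,0,.183]]))
c=load('scene0');print(proj(c,[[.5746,0,.183],[.6746,0,.183]]))
L=[load('side0')['color'][90:170,230:350],load('scene1')['color'][130:210,190:310],load('wrist1')['color'][170:330,176:336],load('scene0')['color'][110:190,230:350]]
L=[cv2.resize(cv2.cvtColor(a,cv2.COLOR_RGB2BGR),(400,300 if a.shape[0]!=160 else 300),interpolation=2) for a in L]
cv2.imwrite('pics/m.png',np.vstack([np.hstack(L[:2]),np.hstack(L[2:])]))
```

```text
[[264.74399697 163.53488961]
 [302.08245188 162.93361315]]
[[272.10314866 170.87150281]
 [304.17053051 188.56081736]]
```

View pics/m.png

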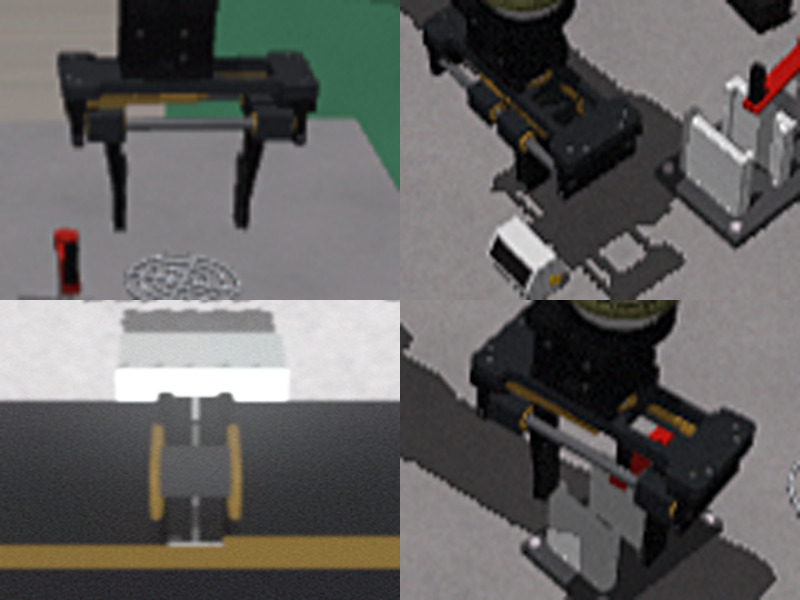

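Run:
```python
from h import *
print(r.finger_overhang,[a for a in dir(r) if a[0]!='_'])
c=load('side0')
for z in(.183,.2,.205,.21,.215):print(z,proj(c,[[.5746,0,z]]),proj(load('scene0'),[[.5746,0,z]]))
```

```text
0.008 ['PlanningError', 'close_job', 'finger_overhang', 'read_state']
0.183 [[264.74399697 163.53488961]] [[272.10314866 170.87150281]]
0.2 [[264.88596096 157.64370781]] [[272.38811349 166.17486619]]
0.205 [[264.92807163 155.89621111]] [[272.47324251 164.77181567]]
0.21 [[264.97034607 154.14191826]] [[272.5589812  163.35871691]]
0.215 [[265.01278524 152.38078953]] [[272.64533612 161.93546156]]
```

drive_tool(series=[[[0,4,0],0],[[0,1,0],0],[[0,0,-2.0],0],[[0,0,-2.0],0],[[0,0,-1.5],0],[[0,0,-0.4],0],[[0,0,-0.2],0],[[0,0,-0.2],0],[[0,0,0],0],[[0,0,0],0]])

```text
time: 5.35
ee_pos: [0.4492, 0.023, 0.0065]
eef_rot: [0.77, 0.638, 0.0, 0.0]
ft_force: [0.7, -0.1, -0.6]
width: 0.0006
grip_force: 0.0
```

drive_tool(series=[[[0,0,-0.1],0],[[0,0,-0.1],0],[[0,0,-0.1],0],[[0,0,-0.1],0],[[0,0,-0.1],0],[[0,0,-0.1],0],[[0,0,-0.1],0],[[0,0,0],0],[[0,0,0],0],[[0,0,0],0]])

```text
time: 6.6
ee_pos: [0.4491, 0.023, -0.0007]
eef_rot: [0.77, 0.638, 0.0, 0.0]
ft_force: [-1.2, 0.3, -0.4]
width: 0.0002
grip_force: 0.0
```

drive_tool(series=[[[0,0,-0.2],0],[[0,0,-0.2],0],[[0,0,-0.1],0],[[0,0,-0.1],0],[[0,0,-0.1],0],[[0,0,-0.1],0],[[0,0,-0.1],0],[[0,0,0],0],[[0,0,0],0],[[0,0,0],0]])

```text
time: 7.85
ee_pos: [0.4491, 0.023, -0.0097]
eef_rot: [0.77, 0.638, 0.0, 0.0]
ft_force: [-0.4, 0.0, 0.5]
width: 0.0002
grip_force: 0.0
```

drive_tool(series=[[[0,0,-0.1],0],[[0,0,-0.1],0],[[0,0,-0.1],0],[[0,0,-0.1],0],[[0,0,-0.1],0],[[0,0,-0.1],0],[[0,0,-0.1],0],[[0,0,0],0],[[0,0,0],0],[[0,0,0],0]])

```text
time: 9.1
ee_pos: [0.449, 0.023, -0.0167]
eef_rot: [0.77, 0.638, 0.0, 0.0]
ft_force: [0.1, 0.5, -0.8]
width: 0.0002
grip_force: 0.0
```

drive_tool(series=[[[0,0,-0.1],0],[[0,0,-0.1],0],[[0,0,-0.1],0],[[0,0,-0.1],0],[[0,0,0],0],[[0,0,0],0],[[0,0,0],0],[[0,0,0],0],[[0,0,0],0],[[0,0,0],0]])

```text
time: 10.35
ee_pos: [0.449, 0.023, -0.0207]
eef_rot: [0.77, 0.638, 0.0, 0.0]
ft_force: [-0.3, 0.0, -0.9]
width: 0.0005
grip_force: 0.0
```

Run:
```python
from h import *
c=snap('side','side2')
a=cv2.resize(cv2.cvtColor(c['color'],cv2.COLOR_RGB2BGR)[150:250,150:283],None,fx=6,fy=6,interpolation=2)
cv2.imwrite('pics/c2.png',a)
print([proj(c,[.449,.023,z]) for z in(-.03,-.02,0,.01)])
```

```text
[array([[219.12789201, 228.20346653]]), array([[219.04264377, 225.26317066]]), array([[218.87032209, 219.31962558]]), array([[218.78323556, 216.31592547]])]
```

View pics/c2.png

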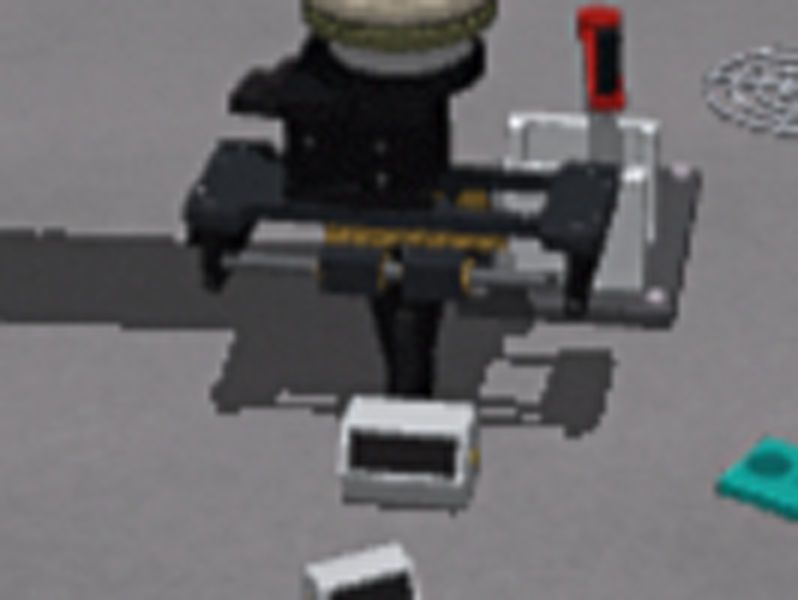

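drive_tool(series=[[[0,0,-0.1],0],[[0,0,-0.1],0],[[0,0,-0.1],0],[[0,0,-0.1],0],[[0,0,0],0],[[0,0,0],0],[[0,0,0],0],[[0,0,0],0],[[0,0,0],0],[[0,0,0],0]])

```text
time: 11.65
ee_pos: [0.449, 0.023, -0.0247]
eef_rot: [0.77, 0.638, 0.0, 0.0]
ft_force: [-0.2, 0.7, -0.5]
width: 0.0008
grip_force: 0.0
```

drive_tool(series=[[[0,0,-0.1],0],[[0,0,-0.1],0],[[0,0,-0.1],0],[[0,0,0],0],[[0,0,0],0],[[0,0,0],0],[[0,0,0],0],[[0,0,0],0],[[0,0,0],0],[[0,0,0],0]])

```text
time: 12.9
ee_pos: [0.449, 0.023, -0.0277]
eef_rot: [0.77, 0.638, 0.0, 0.0]
ft_force: [0.3, 0.5, 0.9]
width: 0.0002
grip_force: 0.0
```

drive_tool(series=[[[0,0,-0.1],0],[[0,0,-0.1],0],[[0,0,0],0],[[0,0,0],0],[[0,0,0],0],[[0,0,0],0],[[0,0,0],0],[[0,0,0],0],[[0,0,0],0],[[0,0,0],0]])

```text
time: 14.15
ee_pos: [0.449, 0.023, -0.0297]
eef_rot: [0.77, 0.638, 0.0, 0.0]
ft_force: [0.7, 0.7, 0.6]
width: 0.0008
grip_force: 0.0
```

drive_tool(series=[[[0,0,-0.1],0],[[0,0,-0.1],0],[[0,0,0],0],[[0,0,0],0],[[0,0,0],0],[[0,0,0],0],[[0,0,0],0],[[0,0,0],0],[[0,0,0],0],[[0,0,0],0]])

```text
time: 15.4
ee_pos: [0.4491, 0.023, -0.0309]
eef_rot: [0.77, 0.638, -0.0, 0.0]
ft_force: [-6.0, -1.0, 16.0]
width: 0.0002
grip_force: 7.7
```

drive_tool(series=[[[0,0,3],0],[[0,0,3.2],0],[[0,-2.5,0],0],[[0.1,-2.6,0],0],[[0,0,0],0],[[0,0,0],0],[[0,0,0],0],[[0,0,-2],0],[[0,0,-2],0],[[0,0,-1.6],0]], hand=0)

```text
time: 16.65
ee_pos: [0.4499, -0.0274, -0.0265]
eef_rot: [0.77, 0.638, -0.0, -0.0]
ft_force: [-0.3, 0.1, 0.1]
width: 0.0854
grip_force: 0.0
```

drive_tool(series=[[[0,0,0],0],[[0,0,0],0],[[0,0,0],0],[[0,0,0],0],[[0,0,0],0],[[0,0,0],0],[[0,0,0],0],[[0,0,0],0],[[0,0,0],0],[[0,0,0],0]], hand=1, newtons=4)

```text
time: 17.9
ee_pos: [0.4505, -0.028, -0.0253]
eef_rot: [0.77, 0.638, 0.0, 0.0]
ft_force: [-0.5, -0.3, 5.7]
width: 0.0563
grip_force: 4.0
```

drive_tool(series=[[[0,0,0.6],0],[[0,0,0.6],0],[[0,0,0.6],0],[[0,0,0.6],0],[[0,0,0.6],0],[[0,0,0.6],0],[[0,0,0.6],0],[[0,0,0.6],0],[[0,0,0.6],0],[[0,0,0],0]])

```text
time: 19.15
ee_pos: [0.4504, -0.028, 0.0288]
eef_rot: [0.77, 0.638, 0.0, 0.0]
ft_force: [-0.8, -0.7, -2.9]
width: 0.0559
grip_force: 4.0
```

Run:
```python
from h import *
c=snap('side','side3'); d=snap('scene','scene3'); e=snap('wrist','wrist3')
L=[c['color'][160:250,150:270],d['color'][140:230,170:290],e['color'][130:330,123:389]]
L=[cv2.resize(cv2.cvtColor(a,cv2.COLOR_RGB2BGR),(400,300),interpolation=2) for a in L]; L.append(L[0]*0)
cv2.imwrite('pics/m3.png',np.vstack([np.hstack(L[:2]),np.hstack(L[2:])]))
```

```text
(no output)
```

View pics/m3.png

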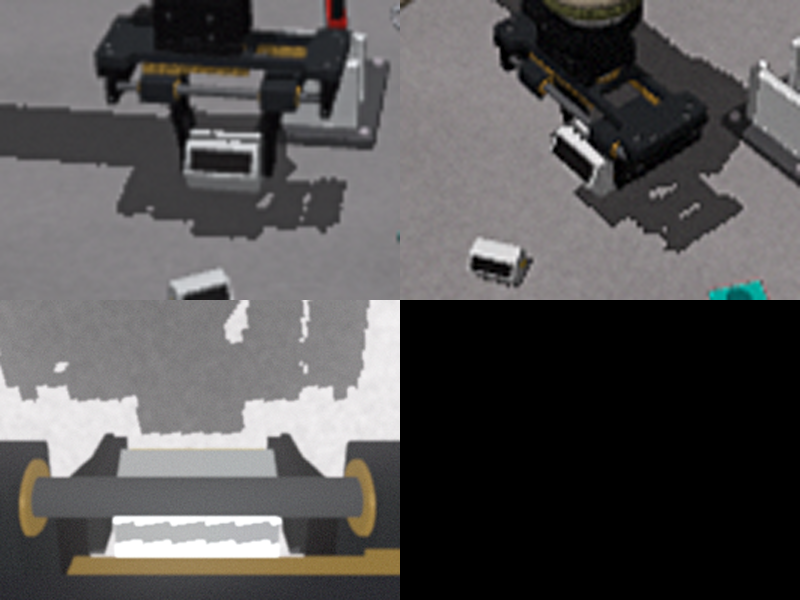

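drive_tool(series=[[[2,1.2,0],4],[[2,1.2,0],4],[[2,1.1,0],2.7],[[0,0,0],0],[[0,0,-1.5],0],[[0,0,-1.5],0],[[0,0,-1.2],0],[[0,0,-0.8],0],[[0,0,-0.4],0],[[0,0,0],0]])

```text
time: 20.55
ee_pos: [0.5102, 0.007, -0.0257]
eef_rot: [0.707, 0.707, 0.0, 0.0]
ft_force: [-0.2, 0.3, -2.9]
width: 0.0557
grip_force: 4.0
```

drive_tool(series=[[[0,0,0],0],[[0,0,0],0],[[0,0,0],0],[[0,0,0],0],[[0,0,2],0],[[0,0,3],0],[[0,2,0],0],[[0,1.5,0],0],[[0,0,0],0],[[0,0,0],0]], hand=0)

```text
time: 21.8
ee_pos: [0.5097, 0.0414, 0.0238]
eef_rot: [0.707, 0.707, -0.0, -0.0]
ft_force: [0.2, -0.5, 0.3]
width: 0.0867
grip_force: 0.0
```

Run:
```python
from h import *
c=snap('side','side4');d=snap('scene','scene4'); e=snap('wrist','wrist4'); whites(c);whites(d); whites(e)
print(blobs(d,(0,0,0),(180,80,45),.03,30)[-8:])
```

```text
white [209. 244.] 426.9 -159.2 37.3 13.6 23.3
white [240. 212.] 508.2 -9.4 50.0 16.3 -2.8
white [478. 138.] 1540.2 500.5 777.2 358.2 89.5
white [68. 47.] -601.7 2318.8 195.9 40.1 -74.1
white [198. 215.] 435.7 -150.2 38.7 14.7 22.9
white [251. 198.] 512.2 -11.2 55.9 30.1 1.1
white [370. 379.] 598.4 -87.5 12.0 10.9 -0.0
white [245. 292.] 501.6 -11.4 146.4 31.3 -0.0
white [256. 176.] 508.7 74.2 71.4 3.3 -0.1
white [306. 145.] 539.6 94.4 23.5 16.7 63.9
white [356.  10.] 564.3 167.4 7.5 2.9 -0.1
white [273. 158.] 502.0 82.1 333.7 148.5 10.5
[(array([242., 322.]), 731.2, -318.7, 69.6, 17.8, 78.8), (array([248., 205.]), 517.8, -28.9, 62.7, 25.7, 0.2), (array([271., 172.]), 456.0, 138.5, 302.6, 224.8, -6.3), (array([294., 127.]), 419.1, 350.0, 113.3, 62.6, -17.9), (array([26., 73.]), -593.5, -41.8, 156.3, 65.6, 0.1)]
```

drive_tool(series=[[[0,0,0],0],[[0,0,0],0],[[0,0,-1.5],0],[[0,0,-1.5],0],[[0,0,-1.2],0],[[0,0,-0.5],0],[[0,-0.6,0],0],[[0,-0.6,0],0],[[0,-0.4,0],0],[[0,0,0],0]], hand=0.65)

```text
time: 23.2
ee_pos: [0.5102, 0.0256, -0.0224]
eef_rot: [0.707, 0.707, 0.0, 0.0]
ft_force: [-0.4, -0.8, 1.2]
width: 0.0302
grip_force: 0.0
```

drive_tool(series=[[[0,-0.3,0.0],0],[[0,-0.2,0.2],0],[[0,-0.2,0.3],0],[[0,-0.2,0.3],0],[[0,-0.2,0.3],0],[[0,-0.2,0.3],0],[[0,-0.3,0.3],0],[[0,-0.3,0.3],0],[[0,-0.3,0.2],0],[[0,-0.3,0.2],0]])

```text
time: 24.45
ee_pos: [0.51, 0.0008, 0.0014]
eef_rot: [0.707, 0.707, 0.0, 0.0]
ft_force: [0.0, 0.3, -0.2]
width: 0.0303
grip_force: 0.0
```

Run:
```python
from h import *
c=snap('side','side5');d=snap('scene','scene5'); whites(c);whites(d); 
print(blobs(d,(0,0,0),(180,80,45),.03,30)[-5:])
L=[c['color'][160:250,180:300],d['color'][160:250,190:310]]
cv2.imwrite('pics/m5.png',np.hstack([cv2.resize(cv2.cvtColor(a,cv2.COLOR_RGB2BGR),(400,300),interpolation=2) for a in L]))
```

```text
white [209. 244.] 426.9 -159.2 37.3 13.6 23.3
white [240. 221.] 507.6 -53.9 51.8 51.2 -2.8
white [478. 137.] 1542.0 497.7 782.9 359.4 89.9
white [198. 215.] 435.2 -150.4 37.8 14.7 22.9
white [244. 205.] 513.2 -44.3 59.8 41.7 0.2
[(array([242., 323.]), 731.1, -318.6, 69.6, 17.8, 79.3), (array([  2., 296.]), 232.0, -626.7, 25.9, 13.5, -30.4), (array([265., 180.]), 495.2, 85.5, 323.2, 207.2, 18.2), (array([294., 127.]), 419.2, 350.5, 113.3, 61.8, -17.2), (array([26., 73.]), -593.5, -42.3, 156.2, 66.5, 0.1)]
```

View pics/m5.png

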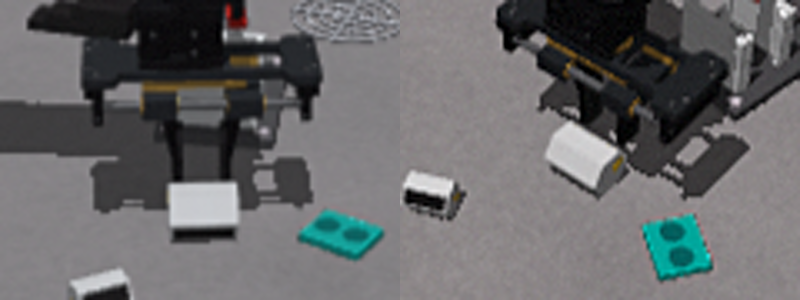

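drive_tool(series=[[[0,1.0,0],0],[[0,0.4,0],0],[[0,0,-1.2],0],[[0,0,-1.1],0],[[0,0,0],0],[[0,-0.6,0],0],[[0,-0.6,0],0],[[0,0,0],0],[[0,0,0],0],[[0,0,0],0]])

```text
time: 25.8
ee_pos: [0.5101, 0.0032, -0.0217]
eef_rot: [0.707, 0.707, 0.0, 0.0]
ft_force: [-0.2, -0.2, -0.3]
width: 0.0307
grip_force: 0.0
```

drive_tool(series=[[[0,-0.3,0.0],0],[[0,-0.2,0.2],0],[[0,-0.2,0.3],0],[[0,-0.2,0.3],0],[[0,-0.2,0.3],0],[[0,-0.2,0.3],0],[[0,-0.3,0.3],0],[[0,-0.3,0.3],0],[[0,-0.3,0.2],0],[[0,-0.3,0.2],0]])

```text
time: 27.05
ee_pos: [0.51, -0.0222, 0.0024]
eef_rot: [0.707, 0.707, 0.0, 0.0]
ft_force: [-0.2, 0.7, 0.3]
width: 0.0306
grip_force: 0.0
```

drive_tool(series=[[[0,0.5,0],0],[[0,0,4],0],[[0,0,4],0],[[0,3,4],0],[[0,0,4],0],[[0,0,0],0],[[0,0,0],0],[[0,0,0],0],[[0,0,0],0],[[0,0,0],0]])

```text
time: 28.3
ee_pos: [0.5098, 0.013, 0.1618]
eef_rot: [0.707, 0.707, -0.0, -0.0]
ft_force: [0.2, -0.0, 0.1]
width: 0.0303
grip_force: 0.0
```

Run:
```python
from h import *
c=snap('side','side6');d=snap('scene','scene6');e=snap('wrist','wrist6')
for k in(c,d,e):
  whites(k)
  for b in blobs(k,(15,120,100),(35,255,255),.04,20): print('yel',*b)
L=[d['color'][100:250,180:380],e['color']]
cv2.imwrite('pics/m6.png',np.hstack([cv2.resize(cv2.cvtColor(a,cv2.COLOR_RGB2BGR),(400,300),interpolation=2) for a in L]))
```

```text
white [209. 244.] 426.9 -158.9 37.3 13.3 21.6
white [241. 228.] 507.6 -86.5 53.2 43.9 -2.9
white [478. 138.] 1540.2 500.4 777.0 358.2 89.5
white [60. 47.] -659.9 2316.5 221.7 151.9 -74.7
yel [240. 221.] 507.6 -56.9 45.7 15.3 -2.9
yel [109. 142.] 45.0 532.8 137.6 10.0 -1.9
yel [153. 140.] 203.3 532.7 90.6 20.2 -1.8
yel [127. 127.] 82.1 687.9 299.0 23.4 -1.6
yel [127.  97.] 9.5 1121.0 337.8 253.3 -0.6
white [198. 215.] 435.7 -149.8 38.9 15.2 21.2
yel [  3. 380.] 422.5 -733.4 19.3 12.2 38.4
yel [ 31. 367.] 444.4 -682.1 171.8 20.6 13.5
yel [241. 209.] 516.1 -58.5 59.4 18.4 -1.9
yel [38. 49.] -699.0 111.4 422.7 147.4 90.0
yel [299.  28.] 22.3 907.5 230.0 175.4 -89.4
yel [164.   6.] -586.7 687.3 189.1 114.4 -89.5
yel [137.   3.] -685.7 613.2 147.8 117.1 39.4
yel [73.  4.] -935.2 436.4 82.7 23.1 -36.0
yel [18. 19.] -991.1 203.6 451.0 200.3 -30.4
white [431. 378.] 754.5 -270.7 48.0 19.3 -0.0
white [254. 288.] 508.2 -128.5 81.7 34.6 -0.0
white [ 59. 294.] 260.9 -136.6 51.1 48.4 90.0
white [451. 291.] 754.2 -136.2 52.2 50.4 89.2
white [304. 114.] 561.5 84.2 15.1 3.1 -0.0
white [256. 114.] 510.9 84.2 24.5 3.1 -0.0
white [209. 114.] 460.3 84.2 12.9 3.1 -0.0
white [308.  90.] 564.8 108.1 9.2 8.8 44.9
white [269. 139.] 509.4 59.0 601.5 261.5 0.3
white [326.   5.] 578.6 185.1 10.3 8.7 90.0
yel [279. 306.] 541.1 -151.8 415.4 23.9 -0.0
yel [321. 262.] 589.9 -92.0 67.3 13.6 -86.8
yel [186. 262.] 426.4 -92.0 67.2 13.7 86.8
yel [254. 237.] 507.7 -58.5 46.7 15.6 -0.0
```

View pics/m6.png

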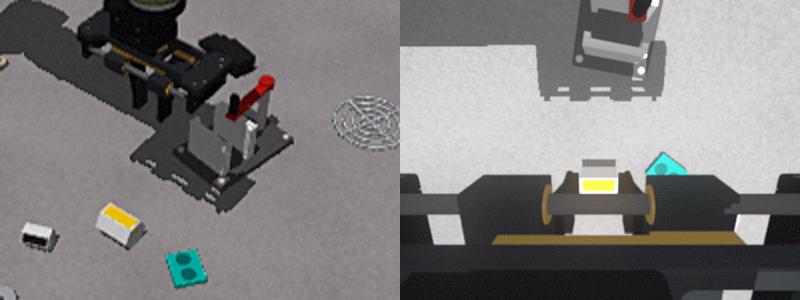

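drive_tool(series=[[[0,0,5],0],[[0,0,4],0],[[1,4,0],0],[[1,4,0],0],[[1,4,0],0],[[0,4,0],0],[[0,0,0],0],[[0,0,0],0],[[0,0,0],0],[[0,0,0],0]])

```text
time: 29.7
ee_pos: [0.5402, 0.1721, 0.2524]
eef_rot: [0.708, 0.707, 0.0, 0.0]
ft_force: [0.6, 0.4, -0.1]
width: 0.0305
grip_force: 0.0
```

Run:
```python
from h import *
c=snap('wrist','wrist7')
for z in(.106,.14,.015):
  for b in blobs(c,(0,130,60),(8,255,255),z,20)+blobs(c,(170,130,60),(180,255,255),z,20): print('red',z,*b)
whites(c,.014)
print(ray(c,[[100,100],[400,100],[400,200],[100,200]],.012))
d=snap('scene','scene7')
for b in blobs(d,(0,130,60),(8,255,255),.106,20): print('redscene',*b)
cv2.imwrite('pics/m7.png',cv2.resize(cv2.cvtColor(c['color'],cv2.COLOR_RGB2BGR),(800,600),interpolation=2))
```

```text
red 0.106 [262. 147.] 548.3 206.8 106.6 21.7 89.9
red 0.106 [262. 125.] 548.5 230.4 12.4 6.2 6.9
red 0.106 [264. 109.] 548.5 247.5 17.1 14.3 0.8
red 0.14 [262. 147.] 547.3 210.6 96.0 19.5 89.9
red 0.14 [262. 125.] 547.5 231.8 11.2 5.6 6.9
red 0.14 [264. 109.] 547.4 247.2 15.4 12.9 0.8
red 0.015 [262. 147.] 551.0 196.8 135.0 27.5 89.9
red 0.015 [262. 125.] 551.3 226.6 15.7 7.8 6.9
red 0.015 [264. 109.] 551.2 248.3 21.7 18.1 0.8
white [431. 378.] 875.1 -243.1 66.9 26.4 -0.1
white [451. 291.] 875.4 -59.8 69.8 67.5 89.9
white [256. 290.] 537.5 -47.9 113.3 47.3 -0.1
white [ 59. 293.] 200.4 -58.4 69.8 67.2 89.9
white [276. 162.] 570.7 170.6 21.8 21.4 -9.9
white [238. 154.] 515.2 183.8 47.1 21.2 -0.1
white [296.  70.] 598.1 301.5 28.7 15.4 89.9
white [281. 145.] 540.8 208.7 822.6 357.7 0.2
white [51. 27.] 270.6 345.9 174.9 84.7 -0.1
[[0.31620297 0.26212625 0.012     ]
 [0.74995782 0.26132776 0.012     ]
 [0.7700777  0.11006453 0.012     ]
 [0.29449036 0.11097862 0.012     ]]
redscene [305. 149.] 553.2 204.0 116.4 26.6 -87.0
```

View pics/m7.png

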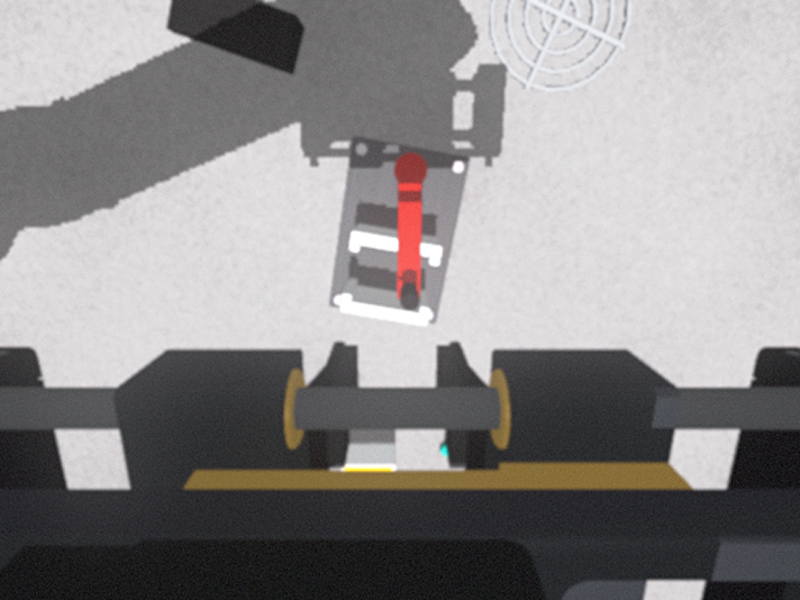

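```bash
cat > fx.py <<'E'
from h import *
c=load('wrist7'); s=1.5625
P=ray(c,np.array([[352,137],[468,158],[436,323],[331,305]])/s,.012)[:,:2]*1000
print('plate',P.round(1).tolist())
m=P.mean(0); ex=(P[1]+P[2]-P[0]-P[3])/2; ey=(P[0]+P[1]-P[2]-P[3])/2
print('len',np.hypot(*ex),np.hypot(*ey),'yaw',np.degrees(np.arctan2(ex[1],ex[0])),np.degrees(np.arctan2(-ey[0],ey[1])))
yd=ey/np.hypot(*ey); print('pocket',m-30*yd,'hinge',m+60*yd)
W=ray(c,np.array([[352,238],[440,252],[340,300],[430,316]])/s,.076)[:,:2]*1000; print('walls',W.round(1).tolist())
print('knobtop',ray(c,np.array([[409,284],[409,290]])/s,.14)*1000,'hingecap',ray(c,np.array([[410,165]])/s,.115)*1000)
d=load('scene7');print(proj(d,[[.548,.157,.14],[.548,.247,.106]]))
g=cv2.cvtColor(c['color'],cv2.COLOR_RGB2GRAY); print(g[160:200:2,256:270:2])
E
python3 fx.py
```

```text
plate [[497.8, 278.6], [604.7, 260.0], [578.5, 99.2], [472.1, 118.6]]
len 108.36048376957646 162.5202597726481 yaw -10.06901427810065 -9.186318591387835
pocket [533.49055425 159.49115395] hinge [547.85864647 248.33685124]
walls [[501.5, 194.7], [574.6, 182.9], [489.7, 141.5], [567.3, 127.0]]
knobtop [[547.08578219 170.86320333 140.        ]
 [547.10993594 166.50690993 140.        ]] hingecap [[548.02648096 251.69504104 115.        ]]
[[296.33695349 147.36605782]
 [311.9406438  140.33714294]]
[[136 138 139 138 134 137 188]
 [139 139 139 138 141 138 176]
 [137 138 137 141 141 139 144]
 [137 139 138 140 141 139 146]
 [144 142 139 140 140 140 146]
 [140 142 140 144 145 144 146]
 [141 133 129 119 133 136 139]
 [137 112 106 100 107 118 136]
 [134 106 111 105 107 116 132]
 [112 108 108 105 105 115 137]
 [135 106 100 104 101 117 132]
 [139  97  83  82  89 112 127]
 [122  88  84  86  90 111 129]
 [114  83  84  89  84  97 139]
 [109  87  96  97  95  92 136]
 [114  98 101 100  98  92 132]
 [122  97  97 105  99  93 130]
 [132 102  99 101  96 101 144]
 [155 117  97 102 100 120 180]
 [240 209 176 154 146 152 229]]
```

drive_tool(series=[[[0.75,-1.15,0],0],[[0,0,0],0],[[0,0,-4],0],[[0,0,-4],0],[[0,0,-4],0],[[0,0,-3],0],[[0,0,-2],0],[[0,0,0],0],[[0,0,0],0],[[0,0,0],0]], hand=0.4)

```text
time: 31.05
ee_pos: [0.5482, 0.1617, 0.0835]
eef_rot: [0.707, 0.707, 0.001, 0.0]
ft_force: [-0.7, 0.1, -0.1]
width: 0.0523
grip_force: 0.0
```

drive_tool(series=[[[0,0,0],0],[[0,0,0],0],[[0,0,0],0],[[0,0,0],0],[[0,0,0],0],[[0,0,0],0],[[0,0,0],0],[[0,0,0],0],[[0,0,0],0],[[0,0,0],0]], hand=1, newtons=6)

```text
time: 32.3
ee_pos: [0.5475, 0.1615, 0.0823]
eef_rot: [0.707, 0.707, 0.0, 0.0]
ft_force: [0.8, -0.9, -0.2]
width: 0.0134
grip_force: 6.0
```

drive_tool(series=[[[1.6,0.1,0],0],[[1.5,0.4,0],0],[[1.4,0.7,0],0],[[1.3,0.9,0],0],[[1.1,1.1,0],0],[[0.9,1.3,0],0],[[0.7,1.4,0],0],[[0.3,0.8,0],0],[[0,0,0],0],[[0,0,0],0]])

```text
time: 33.55
ee_pos: [0.6354, 0.2284, 0.0821]
eef_rot: [0.707, 0.707, 0.0, -0.0]
ft_force: [1.5, 0.0, -3.1]
width: 0.0136
grip_force: 6.0
```

drive_tool(series=[[[0,0,0],0],[[0,0,0],0],[[0,0,0],0],[[0,0,4],0],[[0,0,4],0],[[-3,0,4],0],[[-3,0,4],0],[[-3,-4,1],0],[[0,-4,0],0],[[0,0,0],0]], hand=0.3)

```text
time: 34.8
ee_pos: [0.5459, 0.1448, 0.2531]
eef_rot: [0.709, 0.705, 0.0, 0.001]
ft_force: [0.0, 0.3, -0.3]
width: 0.0612
grip_force: 0.0
```

Run:
```python
from h import *
print(r.read_state()['ee_pos'])
c=snap('wrist','wrist8')
for b in blobs(c,(0,130,60),(8,255,255),.106,20): print('red',*b)
L=[c['color'][80:260,160:400]]
cv2.imwrite('pics/m8.png',cv2.resize(cv2.cvtColor(L[0],cv2.COLOR_RGB2BGR),(800,600),interpolation=2))
```

```text
[0.54593527 0.14476147 0.25310604]
red [288.  93.] 582.8 235.9 98.0 21.7 -21.5
```

View pics/m8.png

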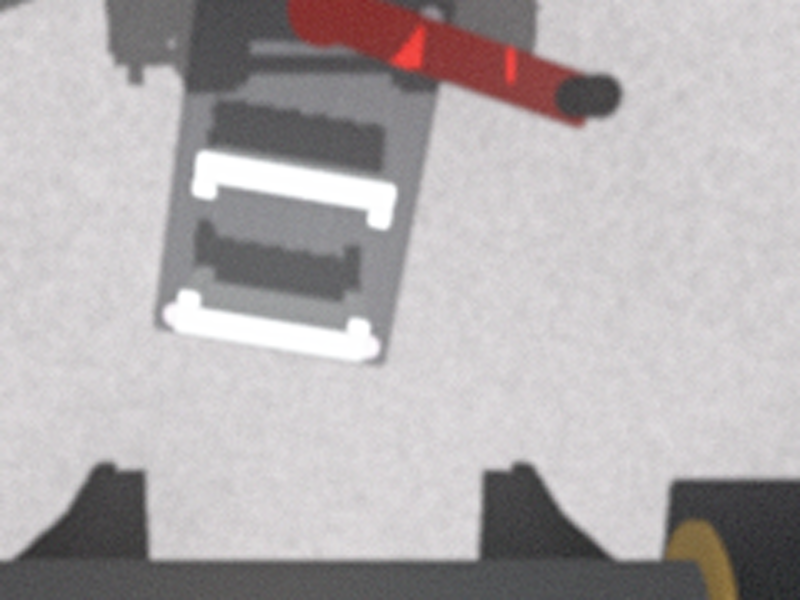

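```bash
cat > wl.py <<'E'
from h import *
c=load('wrist8'); g=cv2.cvtColor(c['color'],cv2.COLOR_RGB2GRAY).astype(int)
X0,Y0=160,80; S=600/180
def px(u,v): return int(round(u/S+X0)),int(round(v/S+Y0))
# per column edges (subpixel half-level) in walls, mid columns
B=[];F=[]
def cross(col,r0,r1,lvl):
    for rr in range(r0,r1,1 if r1>r0 else -1):
        a,b=g[rr,col],g[rr+(1 if r1>r0 else -1),col]
        if a<lvl<=b: return rr+(lvl-a)/(b-a)*(1 if r1>r0 else -1)
for u in range(240,350,5):
    col,_=px(u,0); vb=158+(u-220)*.2; vf=345+(u-250)*.13
    rb=cross(col,px(0,vb-18)[1],px(0,vb+25)[1],200); 
    if rb: B.append((col,rb))
    colr=[g[k,col] for k in range(px(0,vf-25)[1],px(0,vf+12)[1])]
    k0=px(0,vf-25)[1]; 
    ks=[k for k in range(k0,k0+len(colr)-1) if g[k,col]>=240>g[k+1,col]]
    if ks:
        k=ks[-1]; F.append((col,k+(g[k,col]-240)/(g[k,col]-g[k+1,col])))
P=lambda L:ray(c,np.unique(np.array(L),axis=0),.076)[:,:2]*1000
for n,L in(('back',B),('front',F)):
    p=P(L); k=np.polyfit(p[:,0],p[:,1],1); print(n,'yaw',np.degrees(np.arctan(k[0])),'y@533',np.polyval(k,533),np.abs(p[:,1]-np.polyval(k,p[:,0])).max().round(2))
m=(g>225).astype(np.uint8); 
for k in cv2.findContours(m[100:200,205:290],0,cv2.CHAIN_APPROX_NONE)[0]:
    if cv2.contourArea(k)<60: continue
    q=k[:,0]+[205,100]; p=ray(c,q,.076)[:,:2]*1000; a=np.radians(-9.6); R=np.array([[np.cos(a),np.sin(a)],[-np.sin(a),np.cos(a)]]); l=(p-[533.5,160])@R.T
    print('blob local min/max',l.min(0).round(1),l.max(0).round(1))
E
python3 wl.py
```

```text
back yaw -10.097927589226332 y@533 196.99776907230063 0.15
front yaw -9.914240393780183 y@533 124.71016937016152 0.15
blob local min/max [-43.3 -35.7] [ 40.6 -18. ]
blob local min/max [-39.2  18.5] [37.2 36. ]
```

drive_tool(series=[[[-1,-5,0],0],[[-1,-5,0],0],[[-1,-5,0],0],[[-0.8,-5,0],0],[[0,-0.3,-5],0],[[0,0,-5],0],[[0,0,-4],0],[[0,0,0],0],[[0,0,0],0],[[0,0,0],0]], hand=0)

```text
time: 36.1
ee_pos: [0.5089, -0.0542, 0.1142]
eef_rot: [0.707, 0.707, 0.001, 0.001]
ft_force: [0.2, 0.3, -0.2]
width: 0.0869
grip_force: 0.0
```

Run:
```python
from h import *
print(r.read_state()['ee_pos'])
Y=((18,120,120),(35,255,255))
for n in('wrist','scene','side'):
  c=snap(n,n+'9'); print(n)
  for b in blobs(c,*Y,.04,40): 
    if 400<b[1]<600 and -200<b[2]<50: print('yel',*b)
  for b in blobs(c,*TQ,.009): print('turq',*b)
```

```text
[ 0.50889783 -0.05423869  0.11424616]
wrist
yel [255. 194.] 507.9 -58.6 48.0 16.2 -0.0
turq [340. 295.] 609.7 -197.4 33.5 30.4 -47.7
turq [359. 178.] 620.7 -50.3 56.7 45.2 -37.1
scene
yel [240. 208.] 510.3 -58.4 47.9 17.6 -0.1
turq [165. 290.] 518.1 -364.0 57.8 46.7 -14.5
turq [235. 271.] 619.9 -212.0 56.3 48.8 53.9
turq [273. 234.] 625.4 -54.2 59.4 47.1 -37.4
turq [83. 45.] -631.3 248.4 158.1 56.5 -24.7
side
yel [240. 221.] 507.5 -54.1 47.1 17.7 6.1
turq [249. 311.] 513.6 -365.7 55.7 52.6 -13.9
turq [288. 265.] 615.2 -213.9 63.2 47.2 53.8
turq [282. 230.] 620.2 -55.3 58.4 53.1 -36.2
```

drive_tool(series=[[[-0.1,-0.4,0],0],[[0,0,-4],0],[[0,0,-4],0],[[0,0,-3],0],[[0,0,-2],0],[[0,0,-1.1],0],[[0,0,0],0],[[0,0,0],0],[[0,0,0],0],[[0,0,0],0]])

```text
time: 37.5
ee_pos: [0.5069, -0.0585, -0.0282]
eef_rot: [0.707, 0.707, 0.0, 0.0]
ft_force: [-1.0, -0.9, 0.5]
width: 0.0869
grip_force: 0.0
```

drive_tool(series=[[[0,0,0],0],[[0,0,0],0],[[0,0,0],0],[[0,0,0],0],[[0,0,0],0],[[0,0,0],0],[[0,0,0],0],[[0,0,0],0],[[0,0,0],0],[[0,0,0],0]], hand=1, newtons=20)

```text
time: 38.75
ee_pos: [0.5066, -0.0585, -0.0287]
eef_rot: [0.707, 0.707, 0.0, 0.0]
ft_force: [1.8, -0.1, -0.1]
width: 0.0556
grip_force: 20.0
```

drive_tool(series=[[[0,0,4],0],[[0,0,5],0],[[0,0,4],0],[[0.6,4.4,0],-3],[[0.5,4.4,0],-3],[[0.5,4.4,0],-2],[[0.5,4.4,0],-2],[[0.5,4.3,0],0],[[0,0,0],0],[[0,0,0],0]])

```text
time: 40.0
ee_pos: [0.532, 0.1597, 0.1007]
eef_rot: [0.766, 0.643, -0.001, -0.0]
ft_force: [-0.3, -0.5, -2.2]
width: 0.056
grip_force: 20.0
```

drive_tool(series=[[[0,0,-2],0],[[0,0,-1.5],0],[[0,0,-0.8],0],[[0,0,0],0],[[0,0,0],0],[[0,0,0],0],[[0,0,0],0],[[0,0,0],0],[[0,0,0],0],[[0,0,0],0]])

```text
time: 41.25
ee_pos: [0.5325, 0.1605, 0.0583]
eef_rot: [0.766, 0.643, 0.0, 0.0]
ft_force: [0.4, -0.0, -2.3]
width: 0.056
grip_force: 20.0
```

Run:
```python
from h import *
s=r.read_state();print(s['ee_pos'],s['width'],Ro.from_quat(s['eef_rot']).as_matrix()[:,1])
c=snap('wrist','wrist10');d=snap('scene','scene10')
for k in(c,d):
  for b in blobs(k,(18,120,120),(35,255,255),s['ee_pos'][2]+.0687,40):
    if 400<b[1]<650 and 0<b[2]<250: print('yel',*b)
L=[c['color'][60:330,76:436],d['color'][80:230,220:420]]
cv2.imwrite('pics/m10.png',np.hstack([cv2.resize(cv2.cvtColor(a,cv2.COLOR_RGB2BGR),(400,300),interpolation=2) for a in L]))
```

```text
[0.53251343 0.16053484 0.05827623] 0.05600987407136565 [ 9.84821317e-01 -1.73571212e-01  8.55334474e-05]
yel [329. 306.] 565.4 132.0 166.9 9.5 -10.0
yel [254. 278.] 529.2 153.4 49.3 5.1 -10.0
yel [364. 262.] 583.2 152.7 26.7 8.2 88.3
yel [143. 262.] 478.3 171.3 26.7 8.5 73.2
```

drive_tool(series=[[[0,0,-0.6],0],[[0,0,-0.6],0],[[0,0,-0.6],0],[[0,0,-0.6],0],[[0,0,-0.6],0],[[0,0,0],0],[[0,0,0],0],[[0,0,0],0],[[0,0,0],0],[[0,0,0],0]])

```text
time: 42.6
ee_pos: [0.5326, 0.1606, 0.0284]
eef_rot: [0.766, 0.643, 0.0, 0.0]
ft_force: [0.7, -0.7, -2.5]
width: 0.0558
grip_force: 20.0
```

In without contact; lower to just above the floor (TCP −0.0165).

drive_tool(series=[[[0,0,-1],0],[[0,0,-1],0],[[0,0,-1],0],[[0,0,-0.8],0],[[0,0,-0.4],0],[[0,0,-0.2],0],[[0,0,-0.1],0],[[0,0,0],0],[[0,0,0],0],[[0,0,0],0]])

```text
time: 43.85
ee_pos: [0.5326, 0.1606, -0.0166]
eef_rot: [0.766, 0.643, 0.0, 0.0]
ft_force: [0.9, 0.2, -2.2]
width: 0.0559
grip_force: 20.0
```

drive_tool(series=[[[0,0,-0.1],0],[[0,0,0],0],[[0,0,0],0],[[0,0,0],0],[[0,0,0],0],[[0,0,0],0],[[0,0,0],0],[[0,0,0],0],[[0,0,0],0],[[0,0,0],0]])

```text
time: 45.1
ee_pos: [0.5326, 0.1606, -0.0167]
eef_rot: [0.766, 0.643, 0.0, 0.0]
ft_force: [-4.1, -2.6, 10.6]
width: 0.0557
grip_force: 20.0
```

drive_tool(series=[[[0,0,0],0],[[0,0,0],0],[[0,0,0],0],[[0,0,0],0],[[0,0,3],0],[[0,0,5],0],[[0,0,6],0],[[0,0,6],0],[[0,0,6],0],[[0,0,0],0]], hand=0)

```text
time: 46.35
ee_pos: [0.5347, 0.1615, 0.2475]
eef_rot: [0.766, 0.643, 0.004, 0.002]
ft_force: [0.3, -0.4, -2.0]
width: 0.087
grip_force: 0.0
```

Run:
```python
from h import *
print(r.read_state()['ee_pos'])
for n in('wrist','scene','side'):
  c=snap(n,n+'11'); print(n)
  for b in blobs(c,(18,120,120),(35,255,255),.052,40): 
    if 400<b[1]<600 and 50<b[2]<250: print('yel',*b)
  for b in blobs(c,*TQ,.009): print('turq',*b)
```

```text
[0.53471527 0.16145291 0.24752061]
wrist
yel [251. 168.] 529.7 161.2 45.6 14.0 -10.1
turq [323. 280.] 616.1 -55.1 57.3 32.7 -35.6
scene
yel [290. 166.] 533.3 161.4 49.3 16.9 -8.6
turq [165. 290.] 518.1 -364.0 57.8 46.7 -14.5
turq [235. 271.] 620.0 -212.3 56.4 48.9 53.2
turq [273. 234.] 624.8 -53.8 59.4 47.1 -37.2
turq [83. 45.] -631.8 248.7 159.2 55.6 -27.7
side
turq [249. 311.] 513.6 -365.7 55.7 52.6 -13.9
turq [288. 265.] 615.2 -213.9 63.2 47.2 53.8
turq [282. 230.] 620.1 -55.1 58.2 53.6 -35.3
```

drive_tool(series=[[[1.8,-4.2,0],-7],[[1.8,-4.2,0],-7],[[1.8,-4.2,0],-7],[[1.8,-4.2,0],-6],[[1.6,-4.3,0],0],[[0,0,-5],0],[[0,0,-5],0],[[0,0,-4],0],[[0,0,0],0],[[0,0,0],0]])

```text
time: 47.75
ee_pos: [0.621, -0.0505, 0.1032]
eef_rot: [0.895, 0.446, 0.0, 0.0]
ft_force: [0.8, 0.2, 1.0]
width: 0.0868
grip_force: 0.0
```

```bash
cat > sp.py <<'E'
from h import *
import sys
s=r.read_state();p=s['ee_pos'];R=Ro.from_quat(s['eef_rot']).as_matrix()
print(p.round(4) if hasattr(p,'round') else p,'toolyaw',np.degrees(np.arctan2(R[1,1],R[0,1])).round(2),'vel',np.abs(s['joint_vel']).max())
c=snap('wrist',sys.argv[1]); z=float(sys.argv[2])
for b in blobs(c,*TQ,z,100): print('turq',*b)
d=snap('scene',sys.argv[1]+'s')
for b in blobs(d,*TQ,z,40): print('scene turq',*b)
E
python3 sp.py w12 .009
```

```text
[ 0.621  -0.0505  0.1032] toolyaw -37.01 vel 0.01940174287212482
turq [331. 289.] 619.8 -203.2 46.1 34.1 -37.0
turq [256. 183.] 621.4 -50.5 55.4 44.8 -37.0
scene turq [165. 290.] 518.1 -364.0 57.8 46.7 -14.5
scene turq [235. 271.] 620.2 -212.2 55.9 48.9 53.2
scene turq [273. 234.] 625.4 -54.2 59.4 47.1 -37.4
scene turq [84. 45.] -627.4 256.7 157.6 74.3 -23.7
```

drive_tool(series=[[[0,0,-4],0],[[0,0,-4],0],[[0,0,-3],0],[[0,0,-1.5],0],[[0,0,-0.7],0],[[0,0,0],0],[[0,0,0],0],[[0,0,0],0],[[0,0,0],0],[[0,0,0],0]])

```text
time: 49.1
ee_pos: [0.6206, -0.0505, -0.0296]
eef_rot: [0.895, 0.446, 0.0, 0.0]
ft_force: [1.5, 0.0, -0.4]
width: 0.0871
grip_force: 0.0
```

drive_tool(series=[[[0,0,0],0],[[0,0,0],0],[[0,0,0],0],[[0,0,0],0],[[0,0,0],0],[[0,0,0],0],[[0,0,0],0],[[0,0,0],0],[[0,0,0],0],[[0,0,0],0]], hand=1, newtons=20)

```text
time: 50.35
ee_pos: [0.6205, -0.0505, -0.0298]
eef_rot: [0.895, 0.446, -0.0, 0.0]
ft_force: [0.4, -0.1, -0.7]
width: 0.0557
grip_force: 20.0
```

drive_tool(series=[[[0,0,2],0],[[0,0,5],0],[[0,0,5],0],[[0,0,3],0],[[-1.8,4.2,0],7],[[-1.8,4.2,0],7],[[-1.8,4.2,0],7],[[-1.8,4.2,0],6],[[-1.6,4.3,0],0],[[0,0,0],0]])

```text
time: 51.6
ee_pos: [0.5312, 0.1649, 0.122]
eef_rot: [0.764, 0.645, 0.001, -0.0]
ft_force: [0.3, -0.6, -0.3]
width: 0.056
grip_force: 20.0
```

drive_tool(series=[[[0,0,0],0],[[0,0,0],0],[[0,0,-2],0],[[0,0,-2],0],[[0,0,-1],0],[[0,0,0],0],[[0,0,0],0],[[0,0,0],0],[[0,0,0],0],[[0,0,0],0]])

```text
time: 52.85
ee_pos: [0.5326, 0.1605, 0.0705]
eef_rot: [0.766, 0.643, 0.0, 0.0]
ft_force: [-0.2, 0.9, -0.5]
width: 0.056
grip_force: 20.0
```

```bash
python3 sp.py w13 .110
```

```text
[0.5326 0.1605 0.0705] toolyaw -10.0 vel 0.002900505567383414
turq [254. 223.] 532.4 171.0 56.1 30.3 -10.0
scene turq [165. 290.] 570.5 -393.5 51.6 41.7 -14.5
scene turq [229. 263.] 636.4 -250.1 50.1 43.5 53.0
scene turq [290. 153.] 535.1 154.5 58.5 50.2 -12.3
scene turq [84. 45.] -453.1 158.8 141.2 62.8 -24.9
```

drive_tool(series=[[[0,0,-1],0],[[0,0,-1],0],[[0,0,-1],0],[[0,0,-0.8],0],[[0,0,-0.6],0],[[0,0,-0.3],0],[[0,0,-0.1],0],[[0,0,0],0],[[0,0,0],0],[[0,0,0],0]])

```text
time: 54.2
ee_pos: [0.5325, 0.1605, 0.0224]
eef_rot: [0.766, 0.643, 0.0, 0.0]
ft_force: [1.3, -0.0, -1.0]
width: 0.0555
grip_force: 20.0
```

drive_tool(series=[[[0,0,0],0],[[0,0,0],0],[[0,0,0],0],[[0,0,0],0],[[0,0,3],0],[[0,0,4],0],[[0,0,4],0],[[0,0,4],0],[[0,0,0],0],[[0,0,0],0]], hand=0)

```text
time: 55.45
ee_pos: [0.5322, 0.1604, 0.1716]
eef_rot: [0.766, 0.643, -0.0, -0.0]
ft_force: [0.3, -0.8, -0.1]
width: 0.0872
grip_force: 0.0
```

```bash
python3 sp.py w14 .061
python3 - <<'E'
from h import *
for b in blobs(load('w14s'),*TQ,.009,40): print(*b)
E
```

```text
[0.5322 0.1604 0.1716] toolyaw -10.0 vel 0.014578476424970394
turq [254. 180.] 530.3 160.6 56.7 41.5 -10.0
scene turq [165. 290.] 545.0 -379.2 54.6 44.2 -14.5
scene turq [229. 263.] 614.7 -227.4 53.0 46.1 53.5
scene turq [292. 164.] 535.6 164.3 59.3 37.4 -8.8
scene turq [83. 45.] -540.4 201.3 150.4 56.3 -27.7
[165. 290.] 518.1 -364.0 57.8 46.7 -14.5
[229. 263.] 591.8 -203.3 56.1 48.8 53.5
[292. 164.] 508.1 211.2 62.7 39.6 -8.8
[83. 45.] -630.8 250.5 159.2 59.6 -27.7
```

```bash
cat > cmpw.py <<'E'
from h import *
import sys
def loc(p): 
    a=np.radians(-10); R=np.array([[np.cos(a),np.sin(a)],[-np.sin(a),np.cos(a)]]); return (p[:,:2]*1000-[532.6,160.9])@R.T
for fn,z in(a.split(',') for a in sys.argv[1:]):
    c=load(fn); g=cv2.cvtColor(c['color'],cv2.COLOR_RGB2GRAY); hsv=cv2.cvtColor(c['color'],cv2.COLOR_RGB2HSV)
    for nm,m,zz in(('wall',((g>225)&(hsv[...,1]<40)).astype(np.uint8),.076),('turq',cv2.inRange(hsv,*map(np.array,TQ)),float(z))):
        for k in cv2.findContours(m,0,cv2.CHAIN_APPROX_NONE)[0]:
            if cv2.contourArea(k)<60: continue
            l=loc(ray(c,k[:,0],zz)); lo,hi=l.min(0),l.max(0)
            if abs((lo+hi)/2).max()<45 and (hi-lo).max()<100: print(fn,nm,lo.round(1),hi.round(1),'mid',((lo+hi)/2).round(1))
E
python3 cmpw.py wrist8,.061 w14,.061 wrist11,.061
```

```text
wrist8 wall [-42.  -36.3] [ 41.9 -19. ] mid [ -0.1 -27.7]
wrist8 wall [-38.3  18. ] [38.  35.2] mid [-0.2 26.6]
w14 wall [-41.5 -37.1] [ 40.5 -20.2] mid [ -0.5 -28.6]
w14 wall [-38.   17.5] [37.8 33.8] mid [-0.1 25.6]
w14 turq [-30.5 -21.4] [26.2 20.1] mid [-2.2 -0.7]
wrist11 wall [-43.3 -37.6] [ 41.4 -19.6] mid [ -0.9 -28.6]
wrist11 wall [-29.2  -9. ] [23.8 16. ] mid [-2.7  3.5]
wrist11 wall [-38.   18.5] [37.5 33.9] mid [-0.2 26.2]
```

drive_tool(series=[[[0.8,-5,0],9],[[0.8,-5,0],9],[[0.8,-5,0],9],[[0.8,-5,0],9],[[0.8,-5,0],9],[[0.8,-5,0],9],[[0.8,-6,0],9.5],[[0,0,-4],0],[[0,0,-3],0],[[0,0,0],0]])

```text
time: 56.8
ee_pos: [0.5862, -0.1989, 0.0989]
eef_rot: [0.313, 0.95, -0.0, -0.003]
ft_force: [-0.6, -0.1, 0.4]
width: 0.0872
grip_force: 0.0
```

```bash
python3 sp.py w15 .009; python3 -c "
from h import *;print(r.read_state()['joint_positions'])"
```

```text
[ 0.5862 -0.1989  0.0989] toolyaw 53.5 vel 0.05988840459866861
turq [ 94. 218.] 513.9 -361.0 55.4 48.7 -14.3
turq [255. 189.] 587.8 -200.6 55.4 45.7 53.5
scene turq [165. 290.] 518.1 -364.0 57.8 46.7 -14.5
scene turq [229. 263.] 591.6 -203.5 56.7 49.2 53.0
scene turq [292. 164.] 508.7 211.0 61.5 38.8 -10.1
scene turq [84. 45.] -628.5 254.2 157.4 69.0 -23.3
[ 0.2937533   0.38437852 -0.05140168  1.58027388  0.02077919  1.17774695
  1.17208401]
```

drive_tool(series=[[[0,-0.1,-4],0],[[0,0,-4],0],[[0,0,-3],0],[[0,0,-1.5],0],[[0,0,-0.5],0],[[0,0,0],0],[[0,0,0],0],[[0,0,0],0],[[0,0,0],0],[[0,0,0],0]])

```text
time: 58.15
ee_pos: [0.5886, -0.2005, -0.0276]
eef_rot: [0.313, 0.95, 0.0, 0.0]
ft_force: [0.1, 0.3, 0.0]
width: 0.087
grip_force: 0.0
```

drive_tool(series=[[[0,0,0],0],[[0,0,0],0],[[0,0,0],0],[[0,0,0],0],[[0,0,0],0],[[0,0,0],0],[[0,0,0],0],[[0,0,0],0],[[0,0,0],0],[[0,0,0],0]], hand=1, newtons=20)

```text
time: 59.4
ee_pos: [0.5885, -0.2005, -0.0277]
eef_rot: [0.313, 0.95, 0.0, 0.0]
ft_force: [0.7, 1.3, -2.4]
width: 0.0556
grip_force: 20.0
```

drive_tool(series=[[[0,0,4],0],[[0,0,6],0],[[0,0,5],0],[[-0.8,5,0],-9],[[-0.8,5,0],-9],[[-0.8,5,0],-9],[[-0.8,5,0],-9],[[-0.8,5,0],-9],[[-0.8,5,0],-9],[[-0.6,6.1,0],-9.5]])

```text
time: 60.65
ee_pos: [0.5345, 0.1602, 0.1225]
eef_rot: [0.767, 0.641, 0.0, 0.0]
ft_force: [1.0, 0.5, -0.0]
width: 0.0555
grip_force: 20.0
```

drive_tool(series=[[[0,0,0],0],[[0,0,0],0],[[0,0,-2],0],[[0,0,-2],0],[[0,0,0],0],[[0,0,0],0],[[0,0,0],0],[[0,0,0],0],[[0,0,0],0],[[0,0,0],0]])

```text
time: 61.9
ee_pos: [0.5347, 0.1594, 0.0824]
eef_rot: [0.765, 0.644, 0.0, 0.0]
ft_force: [-0.8, -0.4, -0.4]
width: 0.0556
grip_force: 20.0
```

```bash
python3 sp.py w16 .119; python3 cmpw.py w16,.119
```

```text
[0.5347 0.1594 0.0824] toolyaw -9.82 vel 0.0010630350386682445
turq [253. 216.] 535.1 173.7 56.7 40.9 -9.8
scene turq [165. 290.] 575.1 -396.1 51.1 41.3 -14.5
scene turq [291. 157.] 545.1 132.4 118.5 54.1 -45.0
scene turq [84. 45.] -437.9 149.8 140.6 59.8 -27.7
w16 turq [-28.1  -7.5] [28.6 33.5] mid [ 0.3 13. ]
```

drive_tool(series=[[[0,0.1,0],-0.2],[[0,0,-1],0],[[0,0,-1],0],[[0,0,-1],0],[[0,0,-1],0],[[0,0,-0.6],0],[[0,0,-0.3],0],[[0,0,0],0],[[0,0,0],0],[[0,0,0],0]])

```text
time: 63.25
ee_pos: [0.5348, 0.1604, 0.0334]
eef_rot: [0.766, 0.643, 0.0, 0.0]
ft_force: [0.2, -0.0, -1.1]
width: 0.0559
grip_force: 20.0
```

drive_tool(series=[[[0,0,0],0],[[0,0,0],0],[[0,0,0],0],[[0,0,0],0],[[0,0,3],0],[[0,0,4],0],[[0,0,4],0],[[0,0,3],0],[[0,0,0],0],[[0,0,0],0]], hand=0)

```text
time: 64.5
ee_pos: [0.5343, 0.1602, 0.1725]
eef_rot: [0.766, 0.643, -0.0, -0.0]
ft_force: [0.2, -0.4, 0.0]
width: 0.087
grip_force: 0.0
```

```bash
python3 sp.py w17 .070; python3 cmpw.py w17,.07;python3 - <<'E'
from h import *
for b in blobs(load('w17s'),*TQ,.009,40): print(*b)
E
```

```text
[0.5343 0.1602 0.1725] toolyaw -10.02 vel 0.012321456287344958
turq [254. 183.] 531.9 159.6 56.9 46.1 -10.0
scene turq [165. 290.] 549.7 -381.8 54.1 43.7 -14.5
scene turq [292. 163.] 539.0 159.0 64.3 41.5 -10.1
scene turq [83. 45.] -524.8 192.8 148.9 55.8 -27.7
w17 wall [-40.6 -37.3] [ 40.6 -20.3] mid [  0.  -28.8]
w17 wall [-38.   18.5] [38.  33.9] mid [ 0.  26.2]
w17 turq [-28.9 -24.5] [28.  21.6] mid [-0.5 -1.4]
[165. 290.] 518.1 -364.0 57.8 46.7 -14.5
[292. 163.] 506.6 214.2 68.8 44.4 -10.1
[83. 45.] -630.8 250.5 159.2 59.6 -27.7
```

drive_tool(series=[[[-0.2,-5.8,0],-0.5],[[-0.2,-5.8,0],-0.5],[[-0.2,-5.8,0],-0.5],[[-0.2,-5.8,0],-0.5],[[-0.2,-5.8,0],-0.5],[[-0.2,-5.8,0],-0.5],[[-0.2,-5.8,0],-0.5],[[-0.2,-5.8,0],-0.5],[[-0.4,-5.8,0],-0.3],[[0,0,0],0]])

```text
time: 65.85
ee_pos: [0.5116, -0.367, 0.1717]
eef_rot: [0.792, 0.61, -0.002, -0.0]
ft_force: [0.2, 0.5, -1.1]
width: 0.0869
grip_force: 0.0
```

drive_tool(series=[[[0,0,0],0],[[0,0,-4],0],[[0,0,-3],0],[[0,0,0],0],[[0,0,0],0],[[0,0,0],0],[[0,0,0],0],[[0,0,0],0],[[0,0,0],0],[[0,0,0],0]])

```text
time: 67.1
ee_pos: [0.5147, -0.3617, 0.1033]
eef_rot: [0.79, 0.613, 0.0, 0.0]
ft_force: [0.2, -0.4, -0.4]
width: 0.0872
grip_force: 0.0
```

```bash
python3 sp.py w18 .009
```

```text
[ 0.5147 -0.3617  0.1033] toolyaw -14.33 vel 0.0030589444155374674
turq [254. 184.] 513.5 -361.5 55.3 44.9 -14.3
scene turq [165. 290.] 518.1 -363.9 57.8 46.7 -14.9
scene turq [292. 163.] 506.1 214.3 67.7 44.4 -10.0
```

drive_tool(series=[[[0,0,-4],0],[[0,0,-4],0],[[0,0,-3],0],[[0,0,-1.5],0],[[0,0,-0.6],0],[[0,0,0],0],[[0,0,0],0],[[0,0,0],0],[[0,0,0],0],[[0,0,0],0]])

```text
time: 68.45
ee_pos: [0.5148, -0.3616, -0.0276]
eef_rot: [0.79, 0.613, 0.0, 0.0]
ft_force: [0.3, -0.8, -1.1]
width: 0.0873
grip_force: 0.0
```

drive_tool(series=[[[0,0,0],0],[[0,0,0],0],[[0,0,0],0],[[0,0,0],0],[[0,0,0],0],[[0,0,0],0],[[0,0,0],0],[[0,0,0],0],[[0,0,0],0],[[0,0,0],0]], hand=1, newtons=20)

```text
time: 69.7
ee_pos: [0.5147, -0.3616, -0.0277]
eef_rot: [0.79, 0.613, 0.0, 0.0]
ft_force: [-0.1, 0.5, -0.0]
width: 0.0558
grip_force: 20.0
```

drive_tool(series=[[[0,0,4],0],[[0,0,6],0],[[0,0,5],0],[[0.2,5,0],1],[[0.2,5,0],1],[[0.2,5,0],1],[[0.2,5,0],1],[[0.2,5,0],0.3],[[0.2,5,0],0],[[0.2,5,0],0]])

```text
time: 70.95
ee_pos: [0.5286, -0.0101, 0.1225]
eef_rot: [0.766, 0.643, 0.0, 0.0]
ft_force: [1.2, 0.0, 0.3]
width: 0.0556
grip_force: 20.0
```

drive_tool(series=[[[0.2,5,0],0],[[0.2,5,0],0],[[0.2,5,0],0],[[0,2.2,0],0],[[0,0,0],0],[[0,0,0],0],[[0,0,-2],0],[[0,0,-1.5],0],[[0,0,0],0],[[0,0,0],0]])

```text
time: 72.2
ee_pos: [0.535, 0.1601, 0.0878]
eef_rot: [0.766, 0.642, 0.0, 0.0]
ft_force: [0.6, -0.2, 0.0]
width: 0.0559
grip_force: 20.0
```

```bash
python3 sp.py w19 .127; python3 cmpw.py w19,.127
```

```text
[0.535  0.1601 0.0878] toolyaw -10.05 vel 0.004905897228767831
turq [254. 215.] 535.6 175.3 55.7 40.3 -10.1
scene turq [291. 157.] 548.3 127.4 122.0 58.0 -47.2
scene turq [84. 45.] -424.9 141.0 139.8 59.5 -29.7
w19 turq [-27.4  -5.4] [28.2 34.9] mid [ 0.4 14.7]
```

drive_tool(series=[[[0,0,-1],0],[[0,0,-1],0],[[0,0,-1],0],[[0,0,-0.8],0],[[0,0,-0.5],0],[[0,0,-0.2],0],[[0,0,0],0],[[0,0,0],0],[[0,0,0],0],[[0,0,0],0]])

```text
time: 73.55
ee_pos: [0.5347, 0.1604, 0.0423]
eef_rot: [0.766, 0.643, 0.0, 0.0]
ft_force: [0.3, 0.8, 0.4]
width: 0.0557
grip_force: 20.0
```

drive_tool(series=[[[0,0,0],0],[[0,0,0],0],[[0,0,0],0],[[0,0,0],0],[[0,0,3],0],[[0,0,4],0],[[0,0,4],0],[[0,0,2],0],[[0,0,0],0],[[0,0,0],0]], hand=0)

```text
time: 74.8
ee_pos: [0.5342, 0.1602, 0.1711]
eef_rot: [0.766, 0.643, -0.001, -0.0]
ft_force: [-0.1, -0.1, -1.5]
width: 0.0874
grip_force: 0.0
```

```bash
python3 sp.py w20 .079; python3 cmpw.py w20,.079
python3 - <<'E'
from h import *
c=load('w20s')['color'][225:275,155:205]; g=cv2.cvtColor(c,cv2.COLOR_RGB2HSV)
m=((g[...,2]>140)&(g[...,2]<256)).astype(np.uint8)
d=load('w20s'); ref=load('scene0')['color'][225:275,155:205].astype(int)
print(np.abs(c.astype(int)-ref).mean(), ray(d,[180,250],.009))
E
```

```text
[0.5342 0.1602 0.1711] toolyaw -10.02 vel 0.008216326548443623
turq [254. 184.] 532.5 160.4 56.0 45.7 -10.0
scene turq [292. 162.] 541.0 154.8 70.5 47.9 -10.1
scene turq [83. 45.] -508.9 184.8 147.4 56.1 -27.7
w20 wall [-40.6 -36.8] [ 40.3 -19.9] mid [ -0.1 -28.3]
w20 wall [-38.   17.6] [38.4 34. ] mid [ 0.2 25.8]
w20 turq [-28.  -23.4] [28.  22.3] mid [-0.  -0.5]
3.1488 [[ 0.46191643 -0.25487268  0.009     ]]
```

drive_tool(series=[[[-0.9,-5.2,0],0],[[-0.9,-5.2,0],0],[[-1,-5.2,0],0],[[-1,-5.2,0],0],[[-1,-5.2,0],0],[[-1,-5.1,0],0],[[-1,-5.1,0],0],[[-0.8,-5,0],0],[[0,0,-4],0],[[0,0,-3],0]])

```text
time: 76.15
ee_pos: [0.4576, -0.252, 0.1001]
eef_rot: [0.767, 0.642, -0.0, -0.001]
ft_force: [1.4, 0.4, -0.4]
width: 0.0868
grip_force: 0.0
```

drive_tool(series=[[[0,0,0],0],[[0,0,0],0],[[0,0,0],0],[[0,0,0],0],[[0,0,0],0],[[0,0,0],0],[[0,0,0],0],[[0,0,0],0],[[0,0,0],0],[[0,0,0],0]])

```text
time: 77.4
ee_pos: [0.4587, -0.2516, 0.1023]
eef_rot: [0.766, 0.643, 0.0, 0.0]
ft_force: [0.9, 0.5, -0.4]
width: 0.0875
grip_force: 0.0
```

Run:
```python
from h import *
s=r.read_state();print(s['ee_pos'])
c=snap('wrist','w21'); g=cv2.cvtColor(c['color'],cv2.COLOR_RGB2GRAY)
ci=cv2.HoughCircles(cv2.medianBlur(g,3),cv2.HOUGH_GRADIENT,1,20,param1=80,param2=15,minRadius=5,maxRadius=60)
for q in ci[0][:6]: print(q,ray(c,q[:2],.009)*1000, (ray(c,[q[0]+q[2],q[1]],.009)-ray(c,q[:2],.009))[0,:2]*1000)
```

```text
[ 0.4586965  -0.25161561  0.10225607]
[252.5 184.5  23. ] [[ 455.51709764 -250.89438562    9.        ]] [23.41658521 -4.14630293]
[122.5 266.5  43.6] [[ 295.33579966 -318.75276332    9.        ]] [48.14831489 -8.52225116]
[378.5 267.5  49.4] [[ 577.91862201 -370.043506      9.        ]] [54.58787677 -9.66200515]
[234.5 100.5  58.3] [[ 453.09239636 -166.29712841    9.        ]] [54.96974594 -9.73654368]
[200.5  82.5  23. ] [[ 424.63897588 -144.81379473    9.        ]] [21.34955764 -3.78179532]
[399.5 257.5  26.6] [[ 601.64776575 -361.62484945    9.        ]] [29.09310133 -5.14970827]
```

drive_tool(series=[[[-0.2,0,-4],0],[[0,0,-4],0],[[0,0,-3],0],[[0,0,-1.5],0],[[0,0,-0.4],0],[[0,0,0],0],[[0,0,0],0],[[0,0,0],0],[[0,0,0],0],[[0,0,0],0]])

```text
time: 78.7
ee_pos: [0.4568, -0.2516, -0.0266]
eef_rot: [0.766, 0.643, 0.0, 0.0]
ft_force: [0.2, 0.3, 0.2]
width: 0.0874
grip_force: 0.0
```

drive_tool(series=[[[0,0,0],0],[[0,0,0],0],[[0,0,0],0],[[0,0,0],0],[[0,0,0],0],[[0,0,0],0],[[0,0,0],0],[[0,0,0],0],[[0,0,0],0],[[0,0,0],0]], hand=1, newtons=25)

```text
time: 79.95
ee_pos: [0.4567, -0.2516, -0.0267]
eef_rot: [0.766, 0.643, 0.0, 0.0]
ft_force: [-0.3, -0.3, -0.1]
width: 0.0449
grip_force: 25.0
```

drive_tool(series=[[[0,0,4],0],[[0,0,6],0],[[0,0,6],0],[[1,5,0],0],[[1,5,0],0],[[1,5,0],0],[[1,5,0],0],[[1,5,0],0],[[1,5,0],0],[[1,5,0],0]])

```text
time: 81.2
ee_pos: [0.5267, 0.0999, 0.1332]
eef_rot: [0.766, 0.643, -0.0, 0.0]
ft_force: [0.8, -1.4, -1.1]
width: 0.0449
grip_force: 25.0
```

drive_tool(series=[[[0.8,5,0],0],[[0,1.2,0],0],[[0,0,0],0],[[0,0,0],0],[[0,0,-2],0],[[0,0,-1.5],0],[[0,0,0],0],[[0,0,0],0],[[0,0,0],0],[[0,0,0],0]])

```text
time: 82.45
ee_pos: [0.535, 0.1605, 0.0987]
eef_rot: [0.766, 0.643, 0.0, 0.0]
ft_force: [0.3, 0.1, -0.6]
width: 0.0449
grip_force: 25.0
```

```bash
python3 sp.py w22 .079; python3 cmpw.py w22,.079
python3 - <<'E'
from h import *
c=load('w22'); g=cv2.cvtColor(c['color'],cv2.COLOR_RGB2GRAY)
z=r.read_state()['ee_pos'][2]+.0357
ci=cv2.HoughCircles(cv2.medianBlur(g,3),cv2.HOUGH_GRADIENT,1,20,param1=80,param2=12,minRadius=30,maxRadius=60)
if ci is not None:
  for q in ci[0][:4]: print(q,ray(c,q[:2],z)*1000)
E
```

```text
[0.535  0.1605 0.0987] toolyaw -10.02 vel 0.003084366462194111
turq [253. 195.] 533.3 167.3 55.8 35.1 -9.2
scene turq [292. 162.] 541.4 155.0 69.8 49.1 -11.5
scene turq [84. 45.] -507.4 187.7 147.4 62.7 -27.7
w22 wall [-29.8 -26.7] [ 28.5 -17.9] mid [ -0.7 -22.3]
w22 turq [-28.3 -11.5] [27.7 23.6] mid [-0.3  6.1]
[260.5 189.5  47.2] [[541.94740882 188.99087741 134.24604137]]
[202.5 265.5  47.9] [[498.36419187 147.21537276 134.24604137]]
[292.5 265.5  59.4] [[553.26877837 137.47519545 134.24604137]]
[254.5 238.5  38.2] [[533.24006877 159.47781364 134.24604137]]
```

drive_tool(series=[[[0,0,-1],0],[[0,0,-1],0],[[0,0,-1],0],[[0,0,-0.8],0],[[0,0,-0.5],0],[[0,0,-0.3],0],[[0,0,0],0],[[0,0,0],0],[[0,0,0],0],[[0,0,0],0]])

```text
time: 83.8
ee_pos: [0.5347, 0.1604, 0.0523]
eef_rot: [0.766, 0.643, 0.0, 0.0]
ft_force: [-0.2, -0.5, -1.7]
width: 0.0447
grip_force: 25.0
```

drive_tool(series=[[[0,0,0],0],[[0,0,0],0],[[0,0,0],0],[[0,0,0],0],[[0,0,3],0],[[0,0,4],0],[[0,0,4],0],[[0,0,2],0],[[0,0,0],0],[[0,0,0],0]], hand=0)

```text
time: 85.05
ee_pos: [0.5342, 0.1602, 0.1811]
eef_rot: [0.766, 0.643, -0.001, -0.0]
ft_force: [-0.4, -0.8, -0.5]
width: 0.087
grip_force: 0.0
```

drive_tool(series=[[[0,0,0],0],[[0,0,0],0],[[0,0,0],0],[[0,0,0],0],[[0,0,0],0],[[0,0,0],0],[[0,0,0],0],[[0,0,0],0],[[0,0,0],0],[[0,0,0],0]])

```text
time: 86.3
ee_pos: [0.5347, 0.1604, 0.1823]
eef_rot: [0.766, 0.643, 0.0, 0.0]
ft_force: [-0.2, -0.6, -0.3]
width: 0.087
grip_force: 0.0
```

```bash
python3 sp.py w23 .079; python3 cmpw.py w23,.079
python3 - <<'E'
from h import *
c=load('w23'); g=cv2.cvtColor(c['color'],cv2.COLOR_RGB2GRAY)
ci=cv2.HoughCircles(cv2.medianBlur(g,3),cv2.HOUGH_GRADIENT,1,20,param1=80,param2=12,minRadius=15,maxRadius=50)
for q in ci[0][:5]: print(q,ray(c,q[:2],.088)*1000)
for b in blobs(c,(0,100,40),(8,255,255),.106,20): print('red',*b)
d=snap('scene','s23')
cv2.imwrite('pics/m23.png',np.hstack([cv2.resize(cv2.cvtColor(a,cv2.COLOR_RGB2BGR),(400,300),interpolation=2) for a in(c['color'][60:285,106:406],d['color'][100:220,220:380])]))
E
```

```text
[0.5347 0.1604 0.1823] toolyaw -10.02 vel 0.0017539479394313993
turq [275. 180.] 550.5 157.0 45.5 19.9 81.3
turq [233. 179.] 515.9 163.2 45.5 23.0 78.5
scene turq [292. 164.] 542.2 154.6 68.2 47.9 -10.1
scene turq [83. 45.] -509.1 184.3 147.4 55.2 -27.7
w23 wall [-41.4 -37.1] [41.2 17. ] mid [ -0.1 -10. ]
w23 wall [-37.7  18. ] [38.4 34. ] mid [ 0.4 26. ]
w23 turq [  7.8 -23.3] [28.3 21.8] mid [18.1 -0.7]
w23 turq [-28.2 -23.2] [-10.   21.8] mid [-19.1  -0.7]
[383.5 266.5  45. ] [[659.94757243  41.54746042  88.        ]]
[253.5 163.5  42.7] [[536.36323595 182.33608053  88.        ]]
[254.5 185.5  21. ] [[533.354588   159.42712999  88.        ]]
[123.5 267.5  44.8] [[371.49413555  91.34466006  88.        ]]
[253.5 123.5  45. ] [[543.28495074 221.3592565   88.        ]]
red [301. 100.] 588.6 236.7 108.8 24.1 -16.6
```

View pics/m23.png

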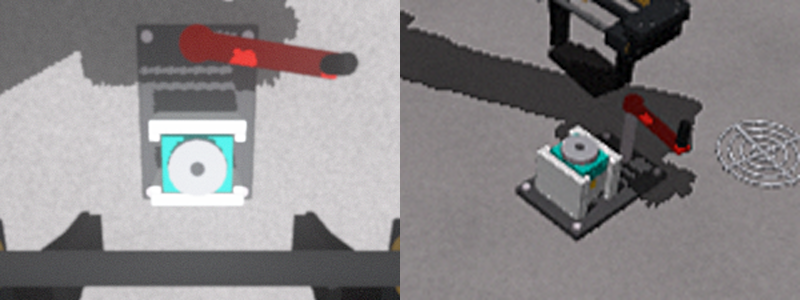

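drive_tool(series=[[[2.5,1.7,0],0],[[2.5,1.7,0],0],[[2.5,1.7,0],0],[[2.6,1.7,0],0],[[0,0,0],0],[[0,0,-3],0],[[0,0,-3],0],[[0,0,-3],0],[[0,0,-1],0],[[0,0,0],0]], hand=0.4)

```text
time: 87.7
ee_pos: [0.6354, 0.228, 0.0825]
eef_rot: [0.766, 0.643, -0.0, 0.0]
ft_force: [0.3, -0.4, 0.9]
width: 0.0526
grip_force: 0.0
```

drive_tool(series=[[[0,0,0],0],[[0,0,0],0],[[0,0,0],0],[[0,0,0],0],[[0,0,0],0],[[0,0,0],0],[[0,0,0],0],[[0,0,0],0],[[0,0,0],0],[[0,0,0],0]], hand=1, newtons=6)

```text
time: 88.95
ee_pos: [0.6368, 0.2278, 0.0825]
eef_rot: [0.766, 0.642, 0.001, 0.001]
ft_force: [5.7, -0.6, -1.5]
width: 0.0136
grip_force: 6.0
```

drive_tool(series=[[[-0.3,-0.8,0],0],[[-0.7,-1.4,0],0],[[-0.9,-1.3,0],0],[[-1.1,-1.1,0],0],[[-1.3,-0.9,0],0],[[-1.4,-0.7,0],0],[[-1.5,-0.4,0],0],[[-1.6,-0.1,0],0],[[-1.4,0.1,0],0],[[0,0,0],0]])

```text
time: 90.2
ee_pos: [0.5344, 0.1617, 0.0825]
eef_rot: [0.766, 0.643, 0.001, 0.001]
ft_force: [11.6, -3.2, -8.0]
width: 0.0143
grip_force: 6.0
```

drive_tool(series=[[[0,0,0],0],[[0,0,0],0],[[0,0,0],0],[[0,0,0],0],[[0,0,4],0],[[0,0,4],0],[[0,0,4],0],[[0,0,4],0],[[0,0,0],0],[[0,0,0],0]], hand=0.3)

```text
time: 91.45
ee_pos: [0.5334, 0.1623, 0.2416]
eef_rot: [0.766, 0.643, -0.0, -0.0]
ft_force: [-0.1, 0.6, 0.2]
width: 0.0614
grip_force: 0.0
```

```bash
python3 sp.py w24 .079; python3 cmpw.py w24,.079
python3 - <<'E'
from h import *
for n in('w24','w24s'):
  c=load(n)
  m=cv2.inRange(cv2.cvtColor(c['color'],cv2.COLOR_RGB2HSV),np.array((0,130,60)),np.array((8,255,255)))
  for k in cv2.findContours(m,0,cv2.CHAIN_APPROX_NONE)[0]:
    if cv2.contourArea(k)<80: continue
    p=ray(c,k[:,0],.106)[:,:2]*1000
    if not(400<p[:,0].mean()<700 and 50<p[:,1].mean()<350):continue
    v=cv2.fitLine(p.astype(np.float32),cv2.DIST_L2,0,.01,.01).ravel(); print(n,np.degrees(np.arctan2(v[1],v[0])),p.min(0),p.max(0))
E
```

```text
[0.5334 0.1623 0.2416] toolyaw -10.02 vel 0.018711150995835264
turq [273. 172.] 552.1 157.1 45.5 16.2 81.2
turq [236. 171.] 513.1 164.0 45.5 16.3 78.9
scene turq [292. 164.] 542.2 154.6 68.2 47.9 -10.1
scene turq [83. 45.] -509.8 183.1 147.4 52.4 -27.7
w24 wall [-43.  -37.4] [41.8 14.2] mid [ -0.6 -11.6]
w24 wall [10. 18.] [37.9 34.3] mid [24.  26.2]
w24 wall [-37.8  18.1] [-9.9 34.4] mid [-23.8  26.2]
w24 turq [ 11.3 -23. ] [28.1 22.3] mid [19.7 -0.4]
w24 turq [-28.2 -23. ] [-11.2  22.3] mid [-19.7  -0.3]
w24 82.12677 [527.47153733 158.66073453] [559.46645038 260.08148274]
w24s 82.52822 [528.33774589 143.78971695] [566.88352919 260.1905282 ]
```

```bash
python3 -c "
from bench import r
print(r.close_job())"
```

```text
the job is handed in; nothing more can be done
None
```

The body is in the pocket yellow face up, with all three spacers and then the disc stacked square on top. The keeper arm is swung back to its stop, and the job is handed in at about 91 s of the 210 s limit; no verdict was returned, and I did not re-measure the bystanders at the end.

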